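# Change the mandrel over from its sleeve to ring blanks

### The arm

A 7-joint arm with a two-finger parallel gripper is mounted at the origin on the work surface. World frame = base frame: x ahead of the robot, y to its left, z up, the work surface at z = 0. Lengths are in m, angles in rad, forces in N, time in s.
With the tool pointing down it reaches from about 0.4 to 0.85 m from the base axis. Payload 10.4 kg.
Tool frame: the origin (TCP) lies midway between the tips of the shut fingers; the grasp point (between the pads) lies 19 mm behind it (r.grasp_offset is the distance from the TCP to the grasp point, in m); x points along the fingers, y is the direction in which the jaws open and shut, and the axes are right-handed (so a half turn about x gives the same grasp; the last joint's range is limited). The gripper opens to 87 mm and grips with 3 to 60 N. Pads are 19 mm wide; open, the fingers measure 117 mm over their backs; the gripper's body (75 mm by 190 mm) begins 51 mm behind the grasp point.
Start: joints at [1.307, 0.332, -0.065, 1.46, 0.022, 1.35, -0.088], TCP at [0.149, -0.607, 0.223] pointing down, gripper open.
Joint ranges: [-2.6, 2.6], [-0.5, 2.12], [-1.47, 1.34], [0.16, 2.42], [-1.27, 4.41], [0.06, 2.06], [-2.6, 2.6]. Speed limits (rad/s): [2.22, 2.22, 2.79, 2.79, 3.14, 3.14, 3.14].

### API

Orientations are given as a unit quaternion [x, y, z, w].
In Python, from bench import r, vision, close_job gives the robot as it stands. The module is installed in compiled form; this text tells all that it offers.
- The arm moves only by the shell command python3 -m pendant 'ROWS' [OPENING] [FORCE]. ROWS is text: rows parted by semicolons, each of 6 numbers parted by spaces: the shift along the tool's x, y, z in units of 0.25 m (1.0 is 0.25 m), then the turn, a rotation vector about the tool's x, y, z in units of 1.5 rad (1.0 is 1.5 rad). A call has 1 to 8 rows; each row is the pose to reach, as a shift and turn from the pose commanded when the call began, along the tool's axes at that moment; what a row does not reach only later rows make up. A row lasts 1/10 s, in which the tool goes at most 50 mm and 8.59 degrees, less where a joint would pass 70% of its speed; a pose out of reach is approached as far as the arm can. A call with a number of a shift or a turn outside -1 to 1 is refused whole. A call with a gripper value outside its range is refused whole. OPENING is the gripper command: -1 is shut, 1 is fully open, values between are in proportion, set as the call begins (- or left out, the last holds). The fingers move at their own pace and stop on an object; FORCE is the grip in N (left out, the last holds). Time passes only in rows, so rows that repeat a pose let the fingers close. It gives the time, the measured TCP pose, the force and the opening at its end, in the units of the state.
- r.read_state(): the state, without advancing time (a new reading comes with each control period).
- vision.camera(name): name is "side" or "top" or "wrist"; returns (picture, depth): 384x512x3 uint8, blue, green, red; 384x512 float32, m along the optical axis (not along the pixel's ray), 0 where there is no reading.
- vision.get_calibration(name): a dict with "camera_matrix" (3x3 intrinsics, pixels), "rvec" (rotation vector, rad) and "tvec" (3), from world to camera coordinates, as OpenCV has them. Camera axes: x right, y down, z forward; pixel columns grow to the right and rows downward; lengths in m; the calibration is good to about 2 mm. A picture is of the moment at which its call begins: read the wrist's pose just before it. get_calibration takes no time and is no camera call; for the wrist camera it gives the pose at the moment of the call.
- close_job(): hands the job in, once; it reports no verdict.
The state is a dict: "time": time; "joint_positions": joint angles; "joint_vel": joint speeds; "joint_torque": joint torques, N m; "ee_pos": TCP position; "eef_rot": TCP orientation; "ft_force": force on the tool from outside, world axes, zero at the start; "torque": the same for the moment, N m; "width": finger opening in m.
Only numpy, scipy, OpenCV 4.12 (cv2) and the standard library are available. Lean on these libraries where they do the work, as an engineer would, in place of code of your own. Each camera call takes 0.05 s, during which the arm holds its last target. There are 200 camera calls.

### The job

Spin the mandrel in its stand until the hole in its arm lines up with the hole in the foot plate, and push the index pin fully home through both. With the mandrel so locked, loosen its left-hand nut by turning it clockwise, lift it off, and put the nut and then the spacer sleeve side by side on the floor of the grey tray. Then load every ring blank from the bench onto the mandrel's post, flat down on one another in any order, leaving the pin in, the mandrel seated and the other tools where they lie.

Things in the scene. Friction and masses are not known exactly. Their poses are not given: they have to be found in the camera images.
- stand: Blue steel foot plate bolted to the bench, 150 x 100 x 20 mm thick. Origin on the vertical axis of its round socket (31.5 mm, through) at bench level; z up; the plate runs from x = -95 to +55 mm. At x = -68 mm, y = 0 it has the through index hole, 13.5 mm. It stands at a different place and yaw each time.
- stand_hole (a point): Centre of the mouth of the stand's index hole, on the top face of the foot plate (20 mm above the bench).
- mandrel: Steel mandrel, 0.9 kg, upright in the stand's socket on a 30 mm spigot, held only by its weight: it spins either way, all round, against light friction. Origin on its axis at the flange's underside, 20 mm above the bench; z up. Flange 60 mm across, 12 mm thick, with two 12 mm thick arms: along -x (32 mm wide, to 84 mm) with the index hole, along +x (24 mm wide, to 82 mm) with the stud.
- mandrel_top (a point): Centre of the mandrel's top, 62 mm above its origin, axes as the mandrel's. Above the flange a 28 mm post runs from z = 12 to a shoulder at z = 50 mm (from the mandrel's origin); then a 13 mm neck, 7 mm high; then a flat T head, 24 mm along x, 14 mm along y, z = 57 to 62 mm. Two small stop blocks stand on the shoulder.
- mandrel_hole (a point): Centre of the index hole in the mandrel's -x arm, at 68 mm radius, on the arm's top face; 12 mm in diameter, through. Lined up when it is straight above stand_hole.
- mandrel_stud (a point): Centre of the top of the driving stud on the mandrel's +x arm, at 68 mm radius: a plain upright steel stud 14 mm in diameter, 40 mm tall above its arm (top 72 mm above the bench). Take it from above and lead it round the mandrel's axis.
- nut: Brass left-hand quick-release nut on the mandrel's top, 120 g: round cap 40 mm across and 17 mm high, with a wing on top (44 mm along x, 14 mm wide, 16 mm high). Origin: centre of its underside, z up; it rests on the mandrel's shoulder, 70 mm above the bench. Two lugs inside, on its +x and -x sides, sit under the mandrel's T head.
- nut_wing (a point): Centre of the wing, 25 mm above the nut's underside, to be gripped across y. Interrupted left-hand thread: wing yaw minus mandrel yaw starts at 0.03 to 0.2 rad; anticlockwise it meets a stop at about 0.23. Turned clockwise (seen from above) to a relative yaw of -1.5 rad, give or take 0.1, the lugs are clear of the T head and the nut lifts straight off; a stop at about -1.63 ends the turn.
- sleeve: Dark steel spacer sleeve on the mandrel's post under the nut: outside 46 mm, bore 32 mm, 34 mm long, 150 g, plain tube. Origin: centre of its underside (32 mm above the bench while on the mandrel); z along its axis, up.
- sleeve_mid (a point): Middle of the sleeve, on its axis at half length.
- pin: Steel index pin, 50 g: shank 10 mm in diameter and 30 mm long with a chamfered foot, then a round head 20 mm in diameter and 14 mm high. Origin: centre of the foot of the shank, z up towards the head; it starts upright in the holder. When home its head sits on the mandrel's arm and its foot is about 2 mm above the bench.
- holder: Grey square block, 50 x 50 x 34 mm high, fixed to the bench, with a 12 mm hole 28 mm deep in its top, in which the pin stands, head up (head from 36 to 50 mm above the bench). Origin: centre of its underside.
- tray_in (a point): Centre of the inner floor of the grey plastic tray (150 x 210 mm outside along x and y, 30 mm high, 4 mm walls and floor; fixed); axes along its sides.
- ring1_mid (a point): Plain steel ring blank, 52 mm outside, 32.4 mm bore, 12 mm thick, 90 g, flat on the bench at the start (None if absent). All the blanks are alike. This point: the centre of the ring at half thickness, 6 mm above the bench at the start; z along its axis.
- ring2_mid (a point): Plain steel ring blank, 52 mm outside, 32.4 mm bore, 12 mm thick, 90 g, flat on the bench at the start (None if absent). All the blanks are alike. This point: the centre of the ring at half thickness, 6 mm above the bench at the start; z along its axis.
- ring3_mid (a point): Plain steel ring blank, 52 mm outside, 32.4 mm bore, 12 mm thick, 90 g, flat on the bench at the start (None if absent). All the blanks are alike. This point: the centre of the ring at half thickness, 6 mm above the bench at the start; z along its axis.
- ring4_mid (a point): Plain steel ring blank, 52 mm outside, 32.4 mm bore, 12 mm thick, 90 g, flat on the bench at the start (None if absent). All the blanks are alike. This point: the centre of the ring at half thickness, 6 mm above the bench at the start; z along its axis.
- hammer: Hammer with black handle, 300 mm: a bystander, not part of the job.
- spanner: Flat steel spanner, 180 mm: a bystander, not part of the job.
- file1: Flat file with blue handle, 310 mm: a bystander, not part of the job.
- brush: Bench brush with red bristles, 160 mm: a bystander, not part of the job.
- offcut: Dark steel offcut 22 x 22 x 30 mm high, loose, between the ring blanks: a bystander, not part of the job.
Mind the look-alikes: they are no part of the job. Leave any blue, brown or red look-alike of the part that bears ring2_mid alone.

How it is judged:
By the outcome, as a careful person would: the job done as asked, in the order asked, and still so for the second after the job is handed in, with the robot touching nothing.
Of ring1, ring2, ring3, ring4 only 2 to 3 are there at a start; the rules pass over those that are not, and their reading is None.
At some moment in a run one of ring1, ring2, ring3, ring4 may be knocked a few centimetres aside while the robot is not near it.
It also fails if it takes over 210 s, if anything falls off the work surface, if the arm or the gripper's body presses on something with over 40 N, if the wrist force passes 120 N, or if a joint passes its speed limit or range.

## Working session

There is one attempt and no reset: what is moved stays moved. The work goes in short steps, Python scripts to look and compute and a shell command to move; the robot and the scene stay as the last step left them, time stands still between calls to the robot, and variables do not carry over. Pictures are saved under pics/ and viewed, about 12 in all and at most 16, crops included, and the job is handed in when it is done.

```bash
mkdir -p pics
cat > h.py <<'E'
import numpy as np,cv2
from scipy.spatial.transform import Rotation as R
from bench import r,vision
def cal(n):
    c=vision.get_calibration(n);return np.array(c["camera_matrix"]),cv2.Rodrigues(np.array(c["rvec"],float))[0],np.array(c["tvec"],float).ravel()
def ray(c,px,z):
    K,Rm,t=c;d=Rm.T@np.linalg.inv(K)@np.array([px[0],px[1],1.]);o=-Rm.T@t
    return o+d*(z-o[2])/d[2]
def proj(c,p):
    K,Rm,t=c;q=K@(Rm@np.array(p)+t);return q[:2]/q[2]
def cloud(c,D):
    K,Rm,t=c;v,u=np.mgrid[:D.shape[0],:D.shape[1]]
    P=np.stack([(u-K[0,2])/K[0,0]*D,(v-K[1,2])/K[1,1]*D,D],-1)
    return (P-t)@Rm
E
python3 - <<'E'
from h import *
s=r.read_state();print(s)
for n in("top","side","wrist"):
    c=cal(n);im,D=vision.camera(n);np.savez(f"{n}0.npz",im=im,D=D,K=c[0],R=c[1],t=c[2])
    cv2.imwrite(f"pics/{n}0.png",cv2.resize(im,(800,600)) if n=="top" else im);print(n,c[0][0,0],-c[1].T@c[2],c[1][2])
E
```

```text
{'time': 0.0, 'joint_positions': array([ 1.30737663,  0.33289335, -0.06470532,  1.46098046,  0.02159983,
        1.34989524, -0.0885239 ]), 'joint_vel': array([-0.0002794 ,  0.00022922, -0.00149193, -0.00070016,  0.00152712,
       -0.00032402,  0.00044614]), 'joint_torque': array([-7.14099733e-04, -6.23250461e+01,  2.42020941e-02, -3.89891589e+01,
       -6.12383382e-02,  3.97508999e-02,  1.41635883e-04]), 'ee_pos': array([ 0.14896128, -0.6065712 ,  0.22172186]), 'eef_rot': array([-0.70190005, -0.08545436,  0.70207325, -0.08442169]), 'ft_force': array([ 0.64247838,  0.56291733, -0.24842088]), 'torque': array([ 0.01941681, -0.00447954,  0.01492624]), 'width': 0.0870985544425896}
top 364.3295953223981 [0.37082595 0.04100739 1.14329614] [ 0.12997591  0.01339004 -0.99142673]
side 365.13844987517774 [0.12005951 0.70871442 0.53970147] [ 0.43591987 -0.73565405 -0.51844671]
wrist 345.98688569026746 [ 0.21557852 -0.58970909  0.38371762] [-0.24544006 -0.0604823  -0.96752316]
```

View pics/top0.png

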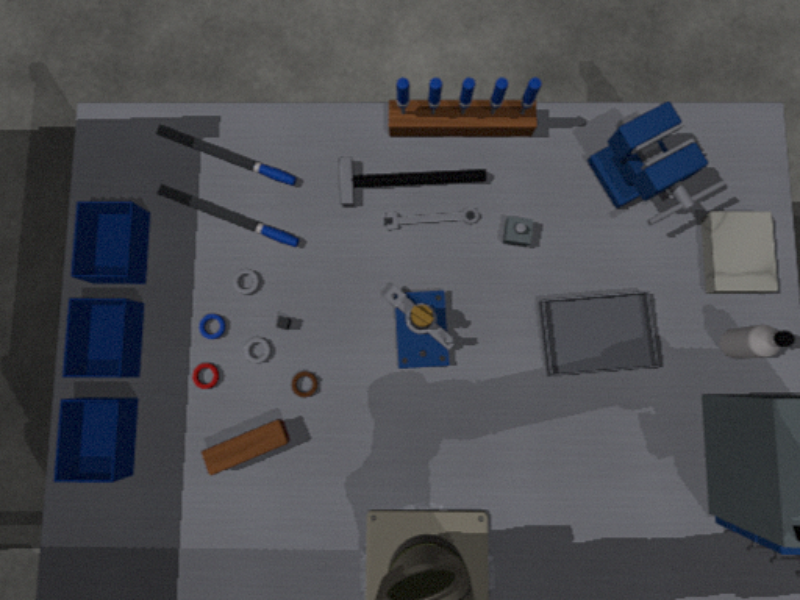

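View pics/side0.png

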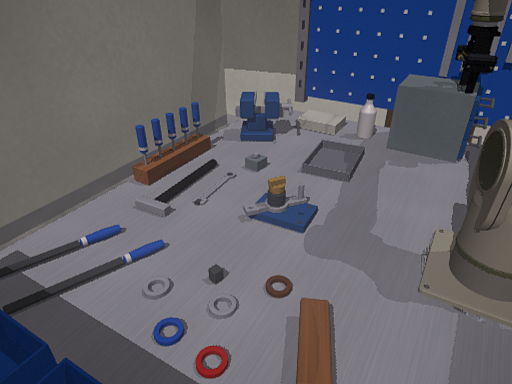

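The top view (800x600) shows two plain steel rings at (247,282) and (258,350), with the offcut at (286,321). The stand is near (423,329), the mandrel's arms at (397,297) and (445,340), the holder at (519,230) and the tray at (601,332). The side view agrees. Next I'll measure them.

Run:
```python
from h import *
d=np.load("top0.npz");im,D=d["im"],d["D"];c=(d["K"],d["R"],d["t"])
P=cloud(c,D);s=.64
for n,(u,v,z) in dict(r1=(247,282,.012),r2=(258,350,.012),off=(285,321,.03),blue=(212,326,.012)).items():
    u*=s;v*=s;m=np.zeros(D.shape,np.uint8);w=12 
    sub=P[int(v)-w:int(v)+w,int(u)-w:int(u)+w];q=sub[(sub[...,2]>.007)]
    print(n,ray(c,(u,v),z)[:2],len(q),q.mean(0),(q.max(0)+q.min(0))/2,np.ptp(q,0))
hsv=cv2.cvtColor(im,cv2.COLOR_BGR2HSV)
# plate
m=((hsv[...,0]>95)&(hsv[...,0]<130)&(hsv[...,1]>120)&(abs(P[...,2]-.02)<.006)&(abs(P[...,0]-.46)<.15)&(abs(P[...,1]-.03)<.15))
q=P[m];print("plate",len(q),cv2.minAreaRect((q[:,:2]*1000).astype(np.float32)))
m=(P[...,2]>.045)&(abs(P[...,0]-q[:,0].mean())<.11)&(abs(P[...,1]-q[:,1].mean())<.11)
n_,lab,st,ce=cv2.connectedComponentsWithStats(m.astype(np.uint8))
for i in range(1,n_):print("high",st[i],P[lab==i].mean(0),P[lab==i].max(0))
# tray, holder
for n,(u,v,w) in dict(tray=(601,332,46),holder=(519,230,16)).items():
    u=int(u*s);v=int(v*s);sub=P[v-w:v+w,u-w:u+w];a=sub[(sub[...,2]>.022)&(sub[...,2]<.06)]
    print(n,len(a),cv2.minAreaRect((a[:,:2]*1000).astype(np.float32)),a[:,2].max(),np.median(a[:,2]))
cr=im[175:245,240:305];cv2.imwrite("pics/stand.png",cv2.resize(cr,None,fx=8,fy=8,interpolation=cv2.INTER_CUBIC))
```

```text
r1 [0.55650958 0.35931184] 128 [0.55655237 0.35655326 0.02882901] [0.47746907 0.21359957 0.57532064] [0.21328624 0.34518437 1.135951  ]
r2 [0.41965686 0.33184437] 131 [0.42054178 0.33149914 0.01978916] [0.4078126 0.199398  0.5752797] [0.07397329 0.31678123 1.13603289]
off [0.47608763 0.27605033] 62 [0.47205589 0.2752085  0.04492756] [0.42873287 0.16701681 0.57560819] [0.11581384 0.25201884 1.13537591]
blue [0.46705186 0.42600496] 131 [0.46459904 0.41208794 0.05417464] [0.43106687 0.24622463 0.57527481] [0.12048183 0.41043449 1.13604267]
plate 922 ((463.76348876953125, 7.738590240478516), (148.8511962890625, 98.28067779541016), 3.7305281162261963)
high [264   1   1   1   1] [0.37082595 0.04100739 1.14329614] [0.37082595 0.04100739 1.14329614]
high [285   1   1   1   1] [0.37082595 0.04100739 1.14329614] [0.37082595 0.04100739 1.14329614]
high [310   1   1   1   1] [0.37082595 0.04100739 1.14329614] [0.37082595 0.04100739 1.14329614]
high [357   1   1   1   1] [0.37082595 0.04100739 1.14329614] [0.37082595 0.04100739 1.14329614]
high [402   1   1   1   1] [0.37082595 0.04100739 1.14329
[... 28230 characters left out ...]
614]
high [317 379   1   1   1] [0.37082595 0.04100739 1.14329614] [0.37082595 0.04100739 1.14329614]
high [338 378   1   1   1] [0.37082595 0.04100739 1.14329614] [0.37082595 0.04100739 1.14329614]
high [438 378   1   1   1] [0.37082595 0.04100739 1.14329614] [0.37082595 0.04100739 1.14329614]
high [506 380   1   1   1] [0.37082595 0.04100739 1.14329614] [0.37082595 0.04100739 1.14329614]
tray 395 ((457.02593994140625, -340.04400634765625), (150.03485107421875, 210.93772888183594), 5.08661413192749) 0.03656571792327915 0.029448073683018286
holder 277 ((662.1010131835938, -187.22267150878906), (50.16997146606445, 51.002220153808594), 80.91654968261719) 0.05583434290573237 0.03459772855893372
```

View pics/stand.png

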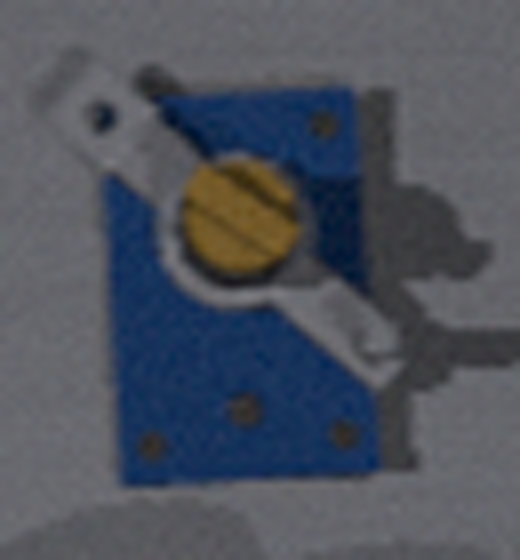

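The crop (8x) shows the stand's index hole at (245,410), the mandrel hole at (103,117), the stud near (370,345) and the brass nut cap at (240,218). I'll turn these into positions and work out the moves.

```bash
cat >> h.py <<'E'
def go(x,y,z,jaw=None):
    """row to reach TCP (x,y,z), pointing down, jaw axis along yaw `jaw` (mod pi, nearest)"""
    s=r.read_state();p=s["ee_pos"];q=R.from_quat(s["eef_rot"]);M=q.as_matrix()
    cur=np.arctan2(M[1,1],M[0,1])
    j=cur if jaw is None else cur+((jaw-cur+np.pi/2)%np.pi-np.pi/2)
    T=np.column_stack([[0,0,-1],[np.cos(j),np.sin(j),0],[0,0,0]]);T[:,2]=np.cross(T[:,0],T[:,1])
    d=q.inv().apply(np.array([x,y,z])-p)/.25;w=(q.inv()*R.from_matrix(T)).as_rotvec()/1.5
    print("go",np.round([x,y,z],4),"row",*np.round(np.r_[d,w],3),"| rows>=",max(np.ceil(np.linalg.norm(d)*5),np.ceil(np.linalg.norm(w)*1.5/.15)),"curjaw %.3f->%.3f"%(cur,j))
def st():
    s=r.read_state();M=R.from_quat(s["eef_rot"]).as_matrix();print("t%.2f"%s["time"],np.round(s["ee_pos"],4),"jaw%.3f"%np.arctan2(M[1,1],M[0,1]),"tilt",np.round(M[:2,0],3),"F",np.round(s["ft_force"],1),"w%.4f"%s["width"],"j7 %.2f"%s["joint_positions"][6])
E
python3 - <<'E'
from h import *
d=np.load("top0.npz");im,D=d["im"],d["D"];c=(d["K"],d["R"],d["t"])
P=cloud(c,D);P[D<=0]=-1
q=lambda a,b,z:ray(c,(240+a/8-.44,175+b/8-.44),z)[:2]
sh=q(245,410,.02);mh=q(103,117,.032);cap=q(240,218,.087);print("sh",sh,"mh",mh,"cap",cap,"studbase",q(375,352,.032))
print("shaft",np.linalg.norm(mh-cap),np.linalg.norm(sh-cap))
ax=np.array([.4837,.009]);v=mh-ax;a=np.arctan2(v[1],v[0]);print("mh r,ang",np.linalg.norm(v),a, "target",np.pi+.065)
for n,b in dict(r1=(247,282),r2=(258,350)).items():
    u,w=int(b[0]*.64),int(b[1]*.64);s=P[w-14:w+14,u-14:u+14];s=s[(s[...,2]>.006)&(s[...,2]<.02)]
    print(n,cv2.minEnclosingCircle((s[:,:2]*1000).astype(np.float32)),np.median(s[:,0:3],axis=0))
u,w=int(519*.64),int(230*.64);s=P[w-16:w+16,u-16:u+16];s=s[(s[...,2]>.043)&(s[...,2]<.06)];print("pin",cv2.minEnclosingCircle((s[:,:2]*1000).astype(np.float32)),s[:,2].mean())
st();go(.4837-.041,.009-.054,.2,-.67)
E
```

```text
sh [0.41551072 0.00585748] mh [0.52718776 0.06090637] cap [0.48251801 0.00978602] studbase [ 0.43730339 -0.04321528]
shaft 0.06788723122324342 0.06712236248772668
mh r,ang 0.06771599803555031 0.8734209151929709 target 3.206592653589793
r1 ((559.9825439453125, 361.8925476074219), 26.42567253112793) [0.55853484 0.36142562 0.01083021]
r2 ((420.15814208984375, 342.73858642578125), 34.88133239746094) [0.42256614 0.3352285  0.01098639]
pin ((661.2337036132812, -187.03236389160156), 9.525972366333008) 0.0502500316480171
t0.15 [ 0.149  -0.6067  0.2219] jaw-1.330 tilt [-0.     0.001] F [-0.5  0.  -0.4] w0.0874 j7 -0.09
go [ 0.4427 -0.045   0.2   ] row 0.09 -1.902 -1.677 -0.44 -0.0 0.001 | rows>= 13.0 curjaw -1.330->-0.670
```

Run:
```python
from h import *
d=np.load("top0.npz");D=d["D"];c=(d["K"],d["R"],d["t"]);P=cloud(c,D);P[D<=0]=-1
print(proj(c,(.149,-.607,.222)))
for p in [(720,420),(780,420),(720,480),(780,500),(710,400)]:print(p,P[int(p[1]*.64),int(p[0]*.64)].round(3))
d=np.load("wrist0.npz");c=(d["K"],d["R"],d["t"]);P=cloud(c,d["D"]);print(P[::60,::80].round(2)[...,2])
```

```text
[527.84380417 335.08974377]
(720, 420) [ 0.295 -0.544  0.058]
(780, 420) [ 0.307 -0.552  0.22 ]
(720, 480) [ 0.183 -0.544  0.044]
(780, 500) [ 0.183 -0.543  0.219]
(710, 400) [ 0.328 -0.545  0.028]
[[ 0.   -0.    0.22  0.22  0.22  0.22  0.22]
 [-0.    0.    0.22  0.22  0.22  0.22  0.22]
 [-0.   -0.    0.22  0.22  0.22  0.22  0.22]
 [-0.   -0.    0.22  0.22  0.22  0.22  0.22]
 [ 0.31 -0.    0.24  0.22  0.22  0.22  0.31]
 [ 0.32  0.3  -0.    0.21  0.22  0.28  0.32]
 [ 0.33  0.33  0.33  0.33  0.33  0.33  0.33]]
```

The gripper starts barely above the grey box, whose top is at 0.22 m, so I lift before moving across.

```bash
python3 -m pendant '-0.3 0 0 0 0 0;-0.3 0 0 0 0 0;-0.3 -0.1 -0.1 0 0 0;-0.3 -0.3 -0.25 0 0 0;-0.3 -0.5 -0.4 0 0 0;-0.3 -0.7 -0.6 0 0 0;-0.3 -0.85 -0.72 0 0 0;-0.3 -0.95 -0.84 0 0 0' - 10
python3 - <<'E'
from h import *
st();go(.440,-.043,.24,-.697)
E
```

```text
time: 0.95
ee_pos: [0.2798, -0.3518, 0.2975]
eef_rot: [-0.702, -0.085, 0.702, -0.085]
ft_force: [1.3, -0.3, 0.6]
width: 0.0867
t0.95 [ 0.2798 -0.3518  0.2975] jaw-1.330 tilt [-0.    -0.001] F [ 1.3 -0.3  0.6] w0.0867 j7 -0.51
go [ 0.44  -0.043  0.24 ] row 0.229 -1.047 -0.916 -0.422 0.0 -0.0 | rows>= 8.0 curjaw -1.330->-0.697
```

```bash
python3 -m pendant '0 -0.2 -0.18 -0.1 0 0;0.1 -0.4 -0.35 -0.2 0 0;0.2 -0.6 -0.53 -0.3 0 0;0.22 -0.8 -0.7 -0.42 0 0;0.225 -0.95 -0.85 -0.42 0 0;0.225 -1 -0.916 -0.422 0 0;0.225 -1 -0.916 -0.422 0 0;0.225 -1 -0.916 -0.422 0 0' -0.1
python3 - <<'E'
from h import *
st();c=cal("wrist");im,D=vision.camera("wrist");cv2.imwrite("pics/w1.png",im);np.savez("w1.npz",im=im,D=D,K=c[0],R=c[1],t=c[2])
ax=(.4837,.009)
for p in [(.440,-.043,.072),(*ax,.103),(.5272,.0609,.032),(.4155,.0055,.02)]:print(proj(c,p).round())
E
```

```text
time: 1.75
ee_pos: [0.4439, -0.0504, 0.241]
eef_rot: [0.64, 0.302, -0.639, 0.301]
ft_force: [-0.0, -0.8, -0.5]
width: 0.0402
t1.75 [ 0.4439 -0.0504  0.241 ] jaw-0.689 tilt [0.    0.002] F [-0.  -0.8 -0.5] w0.0402 j7 -0.63
[247. 170.]
[247.  98.]
[249.  27.]
[203. 142.]
```

View pics/w1.png

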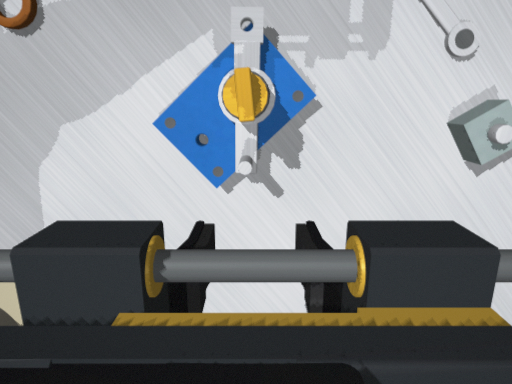

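The wrist view shows the stud top at (247,167), mandrel hole at (247,22), stand hole at (203,139) and wing at (246,93). All are within about 5 px of prediction. I'll descend on the stud.

Run:
```python
from h import *
go(.440,-.043,.05,-.697)
```

```text
go [ 0.44  -0.043  0.05 ] row 0.764 -0.035 -0.025 0.004 -0.0 0.001 | rows>= 4.0 curjaw -0.691->-0.697
```

```bash
python3 -m pendant '0.1 -0.035 -0.025 0 0 0;0.25 -0.035 -0.025 0 0 0;0.4 -0.035 -0.025 0 0 0;0.55 -0.035 -0.025 0 0 0;0.7 -0.035 -0.025 0 0 0;0.764 -0.035 -0.025 0 0 0;0.764 -0.035 -0.025 0 0 0;0.764 -0.035 -0.025 0 0 0' -0.1
python3 - <<'E'
from h import *
st();c=cal("wrist");im,D=vision.camera("wrist");cv2.imwrite("pics/w2.png",im[100:384]);st()
E
```

```text
time: 2.6
ee_pos: [0.4397, -0.0466, 0.0508]
eef_rot: [-0.641, -0.299, 0.641, -0.299]
ft_force: [0.3, 0.2, 0.3]
width: 0.039
t2.60 [ 0.4397 -0.0466  0.0508] jaw-0.698 tilt [-0. -0.] F [0.3 0.2 0.3] w0.0390 j7 -0.81
t2.65 [ 0.4403 -0.0466  0.0514] jaw-0.698 tilt [ 0.001 -0.001] F [-0.  -0.4  1. ] w0.0393 j7 -0.81
```

View pics/w2.png

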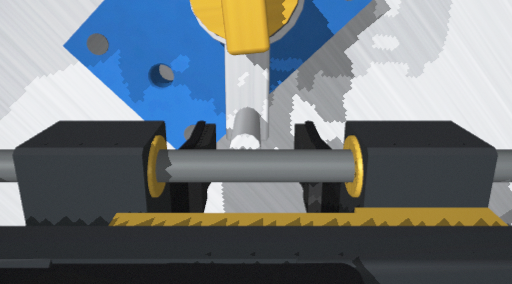

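```bash
python3 -m pendant '0 0 0 0 0 0;0 0 0 0 0 0;0 0 0 0 0 0;0 0 0 0 0 0;0 0 0 0 0 0' -1 6
cat >> h.py <<'E'
def arc(total,n,ax=(.4837,.009)):
    s=r.read_state();p=s["ee_pos"];q=R.from_quat(s["eef_rot"]);a=np.r_[ax,p[2]]
    for k in range(1,n+1):
        f=total*k/n;d=q.inv().apply(R.from_rotvec([0,0,f]).apply(p-a)+a-p)/.25
        print(*np.round(np.r_[d,-f/1.5,0,0],3),end=";")
    print()
E
python3 - <<'E'
from h import *
st();arc(.8,8)
E
```

```text
time: 3.15
ee_pos: [0.4392, -0.0457, 0.0504]
eef_rot: [-0.64, -0.299, 0.641, -0.299]
ft_force: [-5.8, 2.1, 6.4]
width: 0.0138
t3.15 [ 0.4392 -0.0457  0.0504] jaw-0.697 tilt [-0.001 -0.   ] F [-5.8  2.1  6.4] w0.0138 j7 -0.81
-0.0 0.028 -0.002 -0.067 0.0 0.0;-0.0 0.056 -0.006 -0.133 0.0 0.0;-0.0 0.083 -0.014 -0.2 0.0 0.0;-0.0 0.11 -0.024 -0.267 0.0 0.0;-0.0 0.135 -0.036 -0.333 0.0 0.0;-0.0 0.159 -0.052 -0.4 0.0 0.0;-0.0 0.181 -0.069 -0.467 0.0 0.0;-0.0 0.201 -0.088 -0.533 0.0 0.0;
```

```bash
A='0'; python3 -m pendant '0 0.028 -0.002 -0.067 0 0;0 0.056 -0.006 -0.133 0 0;0 0.083 -0.014 -0.2 0 0;0 0.11 -0.024 -0.267 0 0;0 0.135 -0.036 -0.333 0 0;0 0.159 -0.052 -0.4 0 0;0 0.181 -0.069 -0.467 0 0;0 0.201 -0.088 -0.533 0 0'
python3 -m pendant '0 0.028 -0.002 -0.067 0 0;0 0.056 -0.006 -0.133 0 0;0 0.083 -0.014 -0.2 0 0;0 0.11 -0.024 -0.267 0 0;0 0.135 -0.036 -0.333 0 0;0 0.159 -0.052 -0.4 0 0;0 0.181 -0.069 -0.467 0 0;0 0.201 -0.088 -0.533 0 0'
python3 - <<'E'
from h import *
st();s=r.read_state();p=s["ee_pos"][:2]-[.4837,.009];print(np.linalg.norm(p),np.arctan2(p[1],p[0]));
E
```

```text
time: 3.95
ee_pos: [0.4918, -0.0611, 0.0502]
eef_rot: [0.472, 0.526, -0.473, 0.525]
ft_force: [-6.6, 2.0, 5.8]
width: 0.0134
time: 4.75
ee_pos: [0.5402, -0.0354, 0.0503]
eef_rot: [0.231, 0.668, -0.232, 0.668]
ft_force: [-1.3, -1.6, 2.3]
width: 0.0139
t4.75 [ 0.5402 -0.0354  0.0503] jaw0.905 tilt [-0.    -0.001] F [-1.3 -1.6  2.3] w0.0139 j7 0.57
0.07185424162456476 -0.6655604364697257
```

```bash
python3 -m pendant '0 0.028 -0.002 -0.067 0 0;0 0.056 -0.006 -0.133 0 0;0 0.083 -0.014 -0.2 0 0;0 0.11 -0.024 -0.267 0 0;0 0.135 -0.036 -0.333 0 0;0 0.159 -0.052 -0.4 0 0;0 0.187 -0.075 -0.487 0 0;0 0.187 -0.075 -0.487 0 0'
python3 - <<'E'
from h import *
st();s=r.read_state();p=s["ee_pos"][:2]-[.4837,.009];print(np.linalg.norm(p),np.arctan2(p[1],p[0]));
c=cal("top");im,D=vision.camera("top");cv2.imwrite("pics/t2.png",cv2.resize(im[160:260,220:320],None,fx=6,fy=6,interpolation=cv2.INTER_CUBIC))
c=cal("wrist");im,D=vision.camera("wrist");cv2.imwrite("pics/w3.png",im)
E
```

```text
time: 5.55
ee_pos: [0.5565, 0.013, 0.0508]
eef_rot: [-0.024, 0.705, 0.023, 0.708]
ft_force: [6.5, -4.4, -2.9]
width: 0.0139
t5.55 [0.5565 0.013  0.0508] jaw1.636 tilt [ 0.004 -0.001] F [ 6.5 -4.4 -2.9] w0.0139 j7 1.13
0.0728774038072719 0.055099246139808794
```

View pics/w3.png

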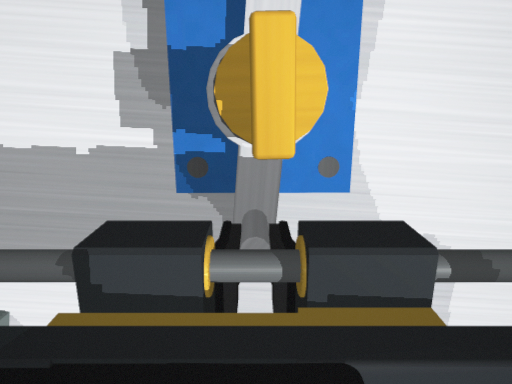

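```bash
python3 -m pendant '0 0 0 0 0 0;0 0 0 0 0 0;-0.1 0 0 0 0 0;-0.3 0 0 0 0 0;-0.5 0 0 0 0 0;-0.7 0 0 0 0 0;-0.8 0 0 0 0 0;-0.8 0 0 0 0 0' -0.5
python3 - <<'E'
from h import *
st();c=cal("wrist");im,D=vision.camera("wrist");cv2.imwrite("pics/w4.png",im[:260]);np.savez("w4.npz",im=im,D=D,K=c[0],R=c[1],t=c[2]);
for p in [(.4837,.009,.103),(.5516,.0134,.072),(.4158,.0046,.032),(.4158,.0046,.02)]:print(proj(c,p).round(1))
c=cal("top");im,D=vision.camera("top");cv2.imwrite("pics/t2.png",cv2.resize(im[170:250,230:310],None,fx=7,fy=7,interpolation=cv2.INTER_CUBIC));np.savez("t2.npz",im=im,D=D,K=c[0],R=c[1],t=c[2])
E
```

```text
time: 6.45
ee_pos: [0.5558, 0.0147, 0.254]
eef_rot: [-0.022, 0.705, 0.022, 0.709]
ft_force: [0.5, -0.3, -0.3]
width: 0.0219
t6.45 [0.5558 0.0147 0.254 ] jaw1.633 tilt [ 0.005 -0.   ] F [ 0.5 -0.3 -0.3] w0.0219 j7 1.27
[253.1  95.4]
[253.5 165.7]
[253.3  26.8]
[253.4  29.1]
```

View pics/w4.png

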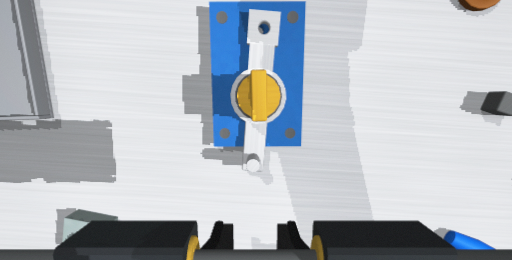

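The wrist view shows the mandrel hole at (264,27) and stud at (253,165), while the plate's centreline runs near col 257. So the mandrel still needs about 0.08 rad more. I'll measure it properly.

```bash
cat >> h.py <<'E'
def near(a,n,o):return a[(np.abs(a-o)<n).all(1)]
E
python3 - <<'E'
from h import *
d=np.load("w4.npz");im=d["im"];c=(d["K"],d["R"],d["t"]);hsv=cv2.cvtColor(im,cv2.COLOR_BGR2HSV);g=cv2.cvtColor(im,cv2.COLOR_BGR2GRAY)
sub=g[16:40,252:277];print(np.round(sub[::3,::3]))
m=sub<120
n,l,s,ce=cv2.connectedComponentsWithStats(m.astype(np.uint8));print(s[1:],ce[1:])
i=1+np.argmin([abs(x-[12,11]).sum() for x in ce[1:]]);h=ce[i]+[252,16];print("hole px",h)
b=(hsv[...,0]>100)&(hsv[...,0]<125)&(hsv[...,1]>130)
b[:, :200]=0;b[:,315:]=0;b[160:]=0
L=[];
for v in range(6,140,4):
    u=np.where(b[v])[0]
    L.append((ray(c,(u.min()-.5,v),.02)[:2]+ray(c,(u.max()+.5,v),.02)[:2])/2)
L=np.array(L);f=np.polyfit(L[:,0],L[:,1],1);print("plate axis line yaw",np.arctan(f[0]),"y at .4837",np.polyval(f,.4837),"resid",np.std(L[:,1]-np.polyval(f,L[:,0])))
y=np.hsplit(L,2)
mh=ray(c,h,.032)[:2];print("mh",mh,"line y there",np.polyval(f,mh[0]),"stud",ray(c,(253,165),.072)[:2])
v=np.where(b[:,258]|b[:,215]|b[:,300])[0];print(v.min(),v.max())
E
```

```text
[[219 220 220 219 219 219 218 218 218]
 [217 218 218 213 213 219 220 219 220]
 [218 219 216 138  97 137 216 216 218]
 [217 217 178  43  58  76 199 220 221]
 [218 218 142  87  53  60 182 222 222]
 [220 220 207 123  57  60 210 216 218]
 [218 215 219 198 168 210 220 221 222]
 [217 217 217 219 220 220 221 220 220]]
[[ 7  6 11 12 99]] [[12.1010101  11.26262626]]
hole px [264.1010101   27.26262626]
plate axis line yaw 0.06469751133448741 y at .4837 0.01262032240689218 resid 0.000236656901399461
mh [0.41554748 0.01559395] line y there 0.008204861470938258 stud [0.55088625 0.01281298]
2 145
```

Run:
```python
from h import *
d=np.load("t2.npz");im=d["im"];D=d["D"];c=(d["K"],d["R"],d["t"])
P=cloud(c,D);P[D<=0]=-1
hsv=cv2.cvtColor(im,cv2.COLOR_BGR2HSV)
m=((hsv[...,0]>95)&(hsv[...,0]<130)&(hsv[...,1]>120)&(abs(P[...,2]-.02)<.006)&(abs(P[...,0]-.46)<.15)&(abs(P[...,1]-.03)<.15))
q=P[m];print("plate",cv2.minAreaRect((q[:,:2]*1000).astype(np.float32)))
g=cv2.cvtColor(im,cv2.COLOR_BGR2GRAY);p=proj(c,(.4157,.010,.032));print(p);u,v=p.astype(int)
print(g[v-8:v+9,u-8:u+9])
```

```text
plate ((463.5473327636719, 7.706371307373047), (149.1774444580078, 98.08060455322266), 3.6302831172943115)
[268.94485024 225.58313017]
[[ 39  40  39  41  67  87  89  89  89 103 106 105  98  72  30  23  40]
 [ 42  45  43  39  64  85  90  95  92 100 108 108  99  64  32  29  37]
 [ 40  36  40  35  68  88  90  89  92 102 109 109  98  69  35  16  41]
 [ 41  38  35  48  72  93  93 100 100 111 119 109  98  70  34  25  44]
 [ 43  45  40  62  87  93  96  96  97  98 104 100  99  92  67  29  27]
 [ 40  37  38  65  92  97  97  97  97  94  94  93  95  90  61  31  27]
 [ 43  40  34  71  94  96  95  98  93  88  94  93  96  89  64  24  25]
 [ 37  42  41  75  94  96  88  68  50  60  88  95  94  87  58  25  29]
 [ 41  32  44  78  98  98  78  40  28  47  76  91  97  88  53  24  27]
 [ 36  33  42  73  94  98  77  33  30  39  64  90  92  85  56  24  27]
 [ 42  43  40  77  98  92  86  51  32  58  78  94  96  83  44   9  20]
 [ 41  35  37  79  96  97  95  86  86  89  94  97  94  80  42  22  28]
 [ 42  33  47  75  97  97  98  99  96  96  99  93  98  84  46  13  23]
 [ 40  37  43  76 101  98  98  97  97  99  94  97  99  82  46  28  20]
 [ 41  37  44  52  63  64  62  56  55  53  58  67  68  55  27  16  15]
 [ 38  45  43  37  44  40  39  40  43  37  41  47  44  38  39  34  38]
 [ 34  36  35  35  33  35  35  41  41  33  35  39  35  35  40  37  40]]
```

View pics/t2.png

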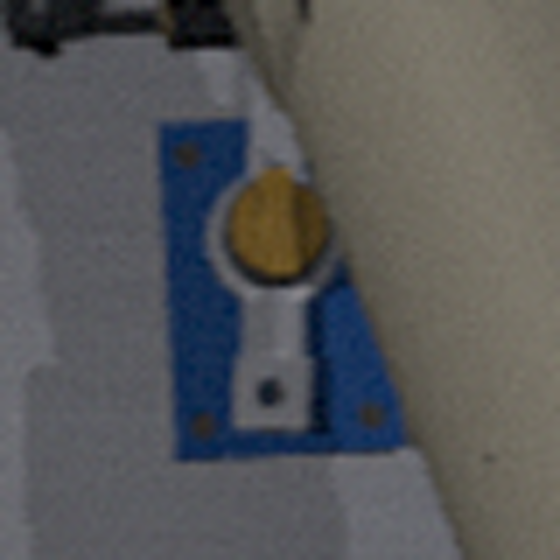

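Run:
```python
from h import *
st();go(.5515,.013,.05,1.633)
```

```text
t6.55 [0.5542 0.0139 0.2501] jaw1.632 tilt [ 0. -0.] F [-0.4 -0.3 -0.3] w0.0218 j7 1.27
go [0.5515 0.013  0.05  ] row 0.8 -0.003 -0.011 -0.0 0.0 0.0 | rows>= 5.0 curjaw 1.632->1.633
```

```bash
python3 -m pendant '0.15 -0.003 -0.011 0 0 0;0.35 -0.003 -0.011 0 0 0;0.5 -0.003 -0.011 0 0 0;0.65 -0.003 -0.011 0 0 0;0.75 -0.003 -0.011 0 0 0;0.8 -0.003 -0.011 0 0 0;0.8 -0.003 -0.011 0 0 0;0.8 -0.003 -0.011 0 0 0'
python3 -m pendant '0 0 0 0 0 0;0 0 0 0 0 0;0 0 0 0 0 0;0 0 0 0 0 0' -1 10
python3 -m pendant '0 0.008 0 -0.02 0 0;0 0.016 -0.001 -0.04 0 0;0 0.023 -0.001 -0.057 0 0;0 0.023 -0.001 -0.057 0 0;0 0.023 -0.001 -0.057 0 0;0 0.023 -0.001 -0.057 0 0'
python3 -m pendant '0 0 0 0 0 0;0 0 0 0 0 0;-0.1 0 0 0 0 0;-0.3 0 0 0 0 0;-0.5 0 0 0 0 0;-0.7 0 0 0 0 0;-0.8 0 0 0 0 0;-0.8 0 0 0 0 0' -0.5
cat >> h.py <<'E'
def standview(u0=252,v0=16):
    c=cal("wrist");im,D=vision.camera("wrist");np.savez("wl.npz",im=im,D=D,K=c[0],R=c[1],t=c[2])
    hsv=cv2.cvtColor(im,cv2.COLOR_BGR2HSV);g=cv2.cvtColor(im,cv2.COLOR_BGR2GRAY)
    p=proj(c,(.4156,.010,.032));u0=int(p[0])-14;v0=int(p[1])-12;w=g[max(v0,0):v0+26,u0:u0+28]
    n,l,s,ce=cv2.connectedComponentsWithStats((w<120).astype(np.uint8));print(s[1:].tolist());i=1+np.argmin([abs(x-[14,12]).sum()+(500 if a<50 or a>200 else 0) for x,a in zip(ce[1:],s[1:,4])])
    h=ce[i]+[u0,max(v0,0)];mh=ray(c,h,.032)[:2]
    b=(hsv[...,0]>100)&(hsv[...,0]<125)&(hsv[...,1]>130);b[160:]=0;L=[]
    for v in range(6,140,4):
        u=np.where(b[v,190:325])[0]+190
        if len(u):L.append((ray(c,(u.min()-.5,v),.02)[:2]+ray(c,(u.max()+.5,v),.02)[:2])/2)
    L=np.array(L);f=np.polyfit(L[:,0],L[:,1],1);print("hole px",h,"mh",mh,"plate yaw",np.arctan(f[0]),"off line mm",(mh[1]-np.polyval(f,mh[0]))*1e3,"line y@.4837",np.polyval(f,.4837))
    return c,im
E
python3 - <<'E'
from h import *
st();c,im=standview();cv2.imwrite("pics/w5.png",im[:260])
E
```

```text
time: 7.35
ee_pos: [0.5519, 0.0134, 0.0509]
eef_rot: [-0.022, 0.707, 0.022, 0.707]
ft_force: [0.3, 0.8, 0.8]
width: 0.0218
time: 7.75
ee_pos: [0.5525, 0.0128, 0.0514]
eef_rot: [-0.022, 0.706, 0.021, 0.707]
ft_force: [0.1, -1.3, 6.9]
width: 0.0136
time: 8.35
ee_pos: [0.5525, 0.0181, 0.0515]
eef_rot: [-0.052, 0.704, 0.051, 0.706]
ft_force: [2.6, -2.2, 6.1]
width: 0.0134
time: 9.15
ee_pos: [0.5522, 0.0197, 0.2538]
eef_rot: [-0.052, 0.703, 0.052, 0.707]
ft_force: [0.1, 0.5, -0.3]
width: 0.0218
t9.15 [0.5522 0.0197 0.2538] jaw1.718 tilt [ 0.005 -0.   ] F [ 0.1  0.5 -0.3] w0.0218 j7 1.34
[[8, 8, 12, 9, 64]]
hole px [265.203125  29.5625  ] mh [0.41430484 0.00990597] plate yaw 0.09041253008299081 off line mm 3.472130851599935 line y@.4837 0.012725185446067655
```

View pics/w5.png

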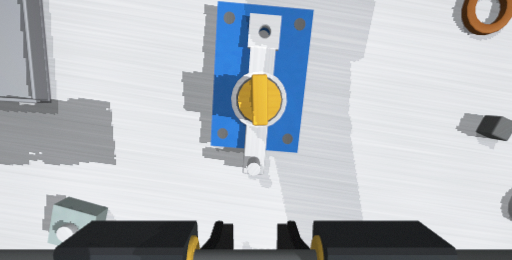

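```bash
cat >> h.py <<'E'
def plate(c,im,box=(190,330,0,165)):
    hsv=cv2.cvtColor(im,cv2.COLOR_BGR2HSV);b=(hsv[...,0]>100)&(hsv[...,0]<125)&(hsv[...,1]>130)
    v,u=np.where(b);k=(u>box[0])&(u<box[1])&(v>=box[2])&(v<box[3]);q=np.array([ray(c,x,.02)[:2] for x in zip(u[k],v[k])])
    rc=cv2.minAreaRect((q*1000).astype(np.float32));return rc
E
python3 - <<'E'
from h import *
for f,h,s in(("w4",(264.1,27.3),(253,165)),("wl",(265.2,29.6),(254,169))):
    d=np.load(f+".npz");c=(d["K"],d["R"],d["t"]);rc=plate(c,d["im"]);a=np.deg2rad(rc[2] if rc[1][0]>rc[1][1] else rc[2]-90);ctr=np.array(rc[0])/1e3;e=np.array([np.cos(a),np.sin(a)])
    mh=ray(c,h,.032)[:2];sd=ray(c,s,.072)[:2];w=sd-mh
    print(rc,"stand hole",ctr-.048*e,"axis",ctr+.02*e,"mh",mh,"stud",sd,"mid",(mh+sd)/2,"mandrel yaw",np.arctan2(w[1],w[0]),"plate yaw",a)
    if f=="wl":
        g=cv2.cvtColor(d["im"],cv2.COLOR_BGR2GRAY);print(g[22:38,256:276])
E
```

```text
((463.9857177734375, 11.306564331054688), (148.9222869873047, 99.28057098388672), 3.7595274448394775) stand hole [0.41608901 0.00815925] axis [0.48394268 0.01261795] mh [0.41558247 0.01559535] stud [0.55088625 0.01281298] mid [0.48323436 0.01420416] mandrel yaw -0.020560946581485058 plate yaw 0.06561613223153838
((463.7489929199219, 11.314105987548828), (149.29278564453125, 99.32898712158203), 3.760709762573242) stand hole [0.41585235 0.0081658 ] axis [0.48370593 0.0126259 ] mh [0.41434012 0.00990828] stud [0.55129303 0.01887706] mid [0.48281658 0.01439267] mandrel yaw 0.06539465898752184 plate yaw 0.0656367675687973
[[221 221 221 220 219 219 221 221 221 220 221 222 221 221 221 222 221 221
  223 223]
 [219 220 220 219 219 219 215 219 220 221 220 221 221 220 221 221 221 222
  221 221]
 [219 219 218 220 220 215 205 193 186 184 184 202 218 220 220 221 220 220
  220 221]
 [218 216 217 216 213 202 173 149 136 127 142 156 183 214 219 219 219 219
  220 221]
 [221 221 219 217 199 165 121 102  99  99 101 115 141 177 210 218 219 219
  218 219]
 [221 221 221 208 169 136  91  71  72  79  87  95 
[... 185 characters left out ...]
 221 221
  222 222]
 [221 221 207 122  67  74  92 102  93  69  50  43  51  85 122 198 219 220
  219 218]
 [220 221 185 110 104 114 117 116 117 112  90  58  45  67 114 195 220 221
  221 220]
 [220 220 178 128 120 120 121 119 121 120 117  90  56  65 116 200 221 223
  223 223]
 [218 218 184 136 120 120 121 121 122 122 120 118  89  70 129 207 221 221
  222 222]
 [219 220 212 155 125 122 123 122 121 121 121 121  94  94 159 210 220 220
  220 221]
 [222 222 220 181 136 123 122 123 122 123 123 124 124 132 193 217 217 218
  218 218]
 [222 222 223 216 175 130 121 122 122 121 122 127 140 187 218 222 221 222
  220 221]
 [219 219 220 218 211 186 150 132 125 131 137 157 195 219 224 224 224 224
  225 223]]
```

Mandrel yaw is 0.0654 and plate yaw 0.0656, so the two are aligned. Next is the pin.

Run:
```python
from h import *
st();go(.6612,-.184,.21,1.636)
```

```text
t9.20 [0.5514 0.0192 0.2514] jaw1.718 tilt [ 0.002 -0.   ] F [-0.4  0.6 -1.2] w0.0217 j7 1.34
go [ 0.6612 -0.184   0.21  ] row 0.167 -0.868 0.315 0.055 0.001 0.0 | rows>= 5.0 curjaw 1.718->1.636
```

```bash
python3 -m pendant '0 -0.15 0.05 0.01 0 0;0.03 -0.33 0.11 0.03 0 0;0.08 -0.5 0.18 0.055 0 0;0.12 -0.66 0.24 0.055 0 0;0.15 -0.8 0.29 0.055 0 0;0.167 -0.868 0.315 0.055 0 0;0.167 -0.868 0.315 0.055 0 0;0.167 -0.868 0.315 0.055 0 0' 0.0
python3 - <<'E'
from h import *
st();c=cal("wrist");im,D=vision.camera("wrist");st()
P=cloud(c,D);P[D<=.05]=-1
q=P[(P[...,2]>.045)&(P[...,2]<.055)&(abs(P[...,0]-.66)<.06)&(abs(P[...,1]+.185)<.06)];print(len(q),cv2.minEnclosingCircle((q[:,:2]*1000).astype(np.float32)),q.mean(0))
q=P[(P[...,2]>.03)&(P[...,2]<.038)&(abs(P[...,0]-.66)<.06)&(abs(P[...,1]+.185)<.06)];print(len(q),cv2.minAreaRect((q[:,:2]*1000).astype(np.float32)))
E
```

```text
time: 10.0
ee_pos: [0.6601, -0.1834, 0.2069]
eef_rot: [-0.023, 0.708, 0.024, 0.706]
ft_force: [0.2, 0.1, -0.2]
width: 0.0435
t10.00 [ 0.6601 -0.1834  0.2069] jaw1.636 tilt [-0.002  0.001] F [ 0.2  0.1 -0.2] w0.0435 j7 1.52
t10.05 [ 0.6603 -0.1827  0.2077] jaw1.637 tilt [-0.001  0.001] F [ 0.8 -0.7 -0.2] w0.0436 j7 1.52
335 ((662.0697631835938, -182.69203186035156), 9.987702369689941) [ 0.66164403 -0.18268353  0.04936759]
2158 ((662.31787109375, -182.7509765625), (50.06321334838867, 50.47749710083008), 81.82141876220703)
```

Run:
```python
from h import *
go(.662,-.1827,.039,1.636)
```

```text
go [ 0.662  -0.1827  0.039 ] row 0.675 -0.001 0.008 0.001 -0.001 -0.001 | rows>= 4.0 curjaw 1.637->1.636
```

```bash
python3 -m pendant '0.15 0 0.008 0 0 0;0.3 0 0.008 0 0 0;0.45 0 0.008 0 0 0;0.58 0 0.008 0 0 0;0.65 0 0.008 0 0 0;0.675 0 0.008 0 0 0;0.675 0 0.008 0 0 0;0.675 0 0.008 0 0 0'
python3 -m pendant '0 0 0 0 0 0;0 0 0 0 0 0;0 0 0 0 0 0;0 0 0 0 0 0;0 0 0 0 0 0;0 0 0 0 0 0' -1 25
python3 -m pendant '-0.05 0 0 0 0 0;-0.1 0 0 0 0 0;-0.15 0 0 0 0 0;-0.2 0 0 0 0 0;-0.3 0 0 0 0 0;-0.4 0 0 0 0 0;-0.4 0 0 0 0 0'
python3 - <<'E'
from h import *
st();go(.4146,.0097,.138,1.636)
c=cal("wrist");im,D=vision.camera("wrist");P=cloud(c,D);p=r.read_state()["ee_pos"];cv2.imwrite("pics/w6.png",im[100:300])
E
```

```text
time: 10.85
ee_pos: [0.6637, -0.184, 0.0417]
eef_rot: [-0.023, 0.706, 0.023, 0.708]
ft_force: [0.7, -0.3, 0.4]
width: 0.0438
time: 11.45
ee_pos: [0.6629, -0.1843, 0.0401]
eef_rot: [-0.023, 0.707, 0.023, 0.707]
ft_force: [-0.2, 0.9, 1.8]
width: 0.0188
time: 12.15
ee_pos: [0.6645, -0.1841, 0.1447]
eef_rot: [-0.023, 0.705, 0.022, 0.709]
ft_force: [0.1, 0.5, 0.5]
width: 0.0187
t12.15 [ 0.6645 -0.1841  0.1447] jaw1.635 tilt [ 0.006 -0.001] F [0.1 0.5 0.5] w0.0187 j7 1.49
go [0.4146 0.0097 0.138 ] row 0.02 0.838 -0.948 -0.0 0.004 0.001 | rows>= 7.0 curjaw 1.635->1.636
```

View pics/w6.png

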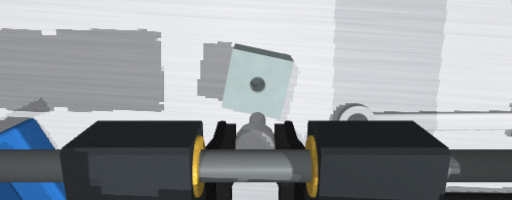

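The pin is held upright with the holder's hole visible at (258,184). That gives a visual reference: at the same height over the arm, the mandrel hole should appear at that pixel.

```bash
python3 -m pendant '-0.02 0.12 -0.14 0 0 0;-0.02 0.25 -0.28 0 0 0;-0.02 0.38 -0.43 0 0 0;-0.02 0.51 -0.57 0 0 0;0 0.64 -0.72 0 0 0;0 0.75 -0.84 0 0 0;0 0.82 -0.92 0 0 0;0 0.838 -0.948 0 0 0'
python3 -m pendant '0 0 0 0 0 0;0 0 0 0 0 0'
cat >> h.py <<'E'
def hole(g,u,v,w=14,th=130):
    s=g[v-w:v+w,u-w:u+w];n,l,st_,ce=cv2.connectedComponentsWithStats((s<th).astype(np.uint8))
    k=[(abs(x-[w,w]).sum(),i) for i,x in enumerate(ce) if i and 15<st_[i,4]<500]
    if not k:return None
    i=min(k)[1];return ce[i]+[u-w,v-w],st_[i].tolist()
E
python3 - <<'E'
from h import *
g=cv2.imread("pics/w6.png",0);print("ref",hole(g,258,84))
st();c=cal("wrist");im,D=vision.camera("wrist");st();cv2.imwrite("pics/w7.png",im[80:300]);np.savez("w7.npz",im=im,K=c[0],R=c[1],t=c[2])
E
```

```text
time: 13.0
ee_pos: [0.4102, 0.0108, 0.1382]
eef_rot: [-0.024, 0.708, 0.023, 0.706]
ft_force: [0.4, 0.0, -0.6]
width: 0.019
time: 13.2
ee_pos: [0.4129, 0.0085, 0.1399]
eef_rot: [-0.023, 0.707, 0.022, 0.707]
ft_force: [0.6, -0.0, -0.7]
width: 0.0188
ref (array([257.24390244,  84.20121951]), [6, 8, 15, 14, 164])
t13.20 [0.4129 0.0085 0.1399] jaw1.634 tilt [ 0.    -0.002] F [ 0.6 -0.  -0.7] w0.0188 j7 1.62
t13.25 [0.4131 0.0089 0.1399] jaw1.635 tilt [ 0. -0.] F [-0.8  0.5 -0.4] w0.0190 j7 1.62
```

View pics/w7.png

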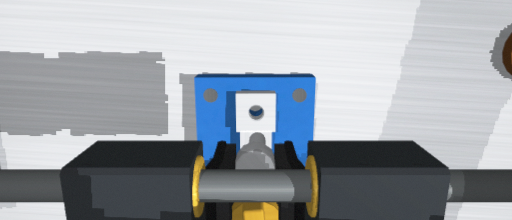

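Run:
```python
from h import *
d=np.load("w7.npz");im=d["im"];c=(d["K"],d["R"],d["t"]);g=cv2.cvtColor(im,cv2.COLOR_BGR2GRAY)
h=hole(g,256,192);print(h,ray(c,h[0],.032))
rc=plate(c,im,(180,330,150,230));print(rc)
# pin foot: project from TCP
s=r.read_state();print(proj(c,s["ee_pos"]+[0,0,-.034]),proj(c,s["ee_pos"]+[-.001,0,-.034]))
b=im[80:300];cv2.imwrite("pics/w7z.png",cv2.resize(im[165:250,200:315],None,fx=6,fy=6,interpolation=cv2.INTER_CUBIC))
```

```text
(array([255.91240876, 191.93430657]), [7, 8, 14, 13, 137]) [0.41537531 0.00973094 0.032     ]
((419.17449951171875, 8.757465362548828), (65.31427001953125, 99.49835205078125), 3.7312817573547363)
[254.65885179 219.71765346] [254.76543748 218.13576434]
```

View pics/w7z.png

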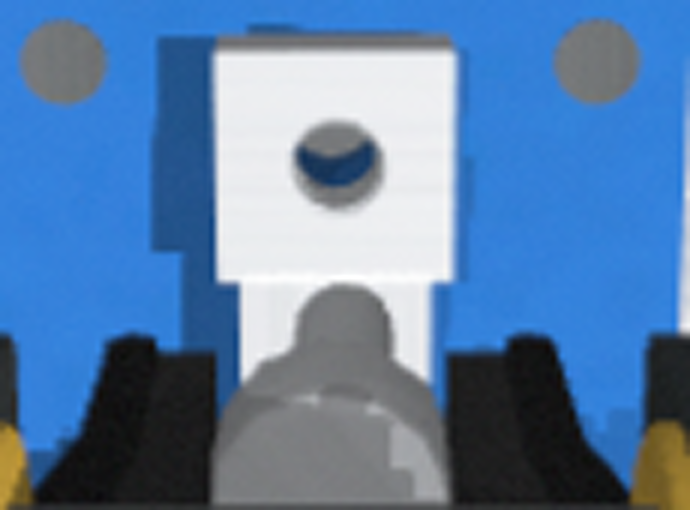

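```bash
python3 -m pendant '0 -0.004 0.012 0 0 0;0.06 -0.004 0.012 0 0 0;0.12 -0.004 0.012 0 0 0;0.18 -0.004 0.012 0 0 0;0.23 -0.004 0.012 0 0 0;0.26 -0.004 0.012 0 0 0;0.26 -0.004 0.012 0 0 0;0.26 -0.004 0.012 0 0 0'
python3 - <<'E'
from h import *
c=cal("wrist");im,D=vision.camera("wrist");st();cv2.imwrite("pics/w8z.png",cv2.resize(im[150:250,190:325],None,fx=5,fy=5,interpolation=cv2.INTER_CUBIC))
print(proj(c,(.4154,.0097,.032)))
E
```

```text
time: 14.05
ee_pos: [0.4161, 0.0091, 0.075]
eef_rot: [-0.023, 0.707, 0.023, 0.707]
ft_force: [0.1, -0.6, 1.0]
width: 0.0188
t14.10 [0.4163 0.0089 0.0753] jaw1.636 tilt [0.001 0.   ] F [-0.3 -0.2 -0.7] w0.0191 j7 1.32
[254.82759821 213.5146771 ]
```

View pics/w8z.png

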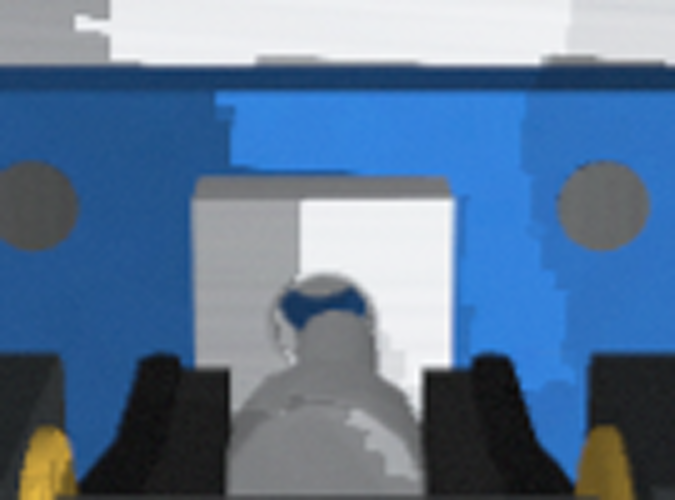

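The pin foot is about 2 mm to the right (+y) of the mandrel hole's centre, with x nearly right. I'll correct that and insert slowly.

```bash
python3 -m pendant '0 -0.008 -0.002 0 0 0;0 -0.008 -0.002 0 0 0;0.02 -0.008 -0.002 0 0 0;0.04 -0.008 -0.002 0 0 0;0.05 -0.008 -0.002 0 0 0;0.06 -0.008 -0.002 0 0 0;0.06 -0.008 -0.002 0 0 0'
python3 - <<'E'
from h import *
c=cal("wrist");im,D=vision.camera("wrist");st();cv2.imwrite("pics/w9z.png",cv2.resize(im[150:250,190:325],None,fx=5,fy=5,interpolation=cv2.INTER_CUBIC))
E
```

```text
time: 14.8
ee_pos: [0.4152, 0.0069, 0.0594]
eef_rot: [-0.023, 0.707, 0.023, 0.707]
ft_force: [0.3, 0.5, 0.3]
width: 0.0191
t14.85 [0.4153 0.0069 0.0596] jaw1.636 tilt [-0.  0.] F [ 0.7  0.6 -0.5] w0.0187 j7 1.28
```

View pics/w9z.png

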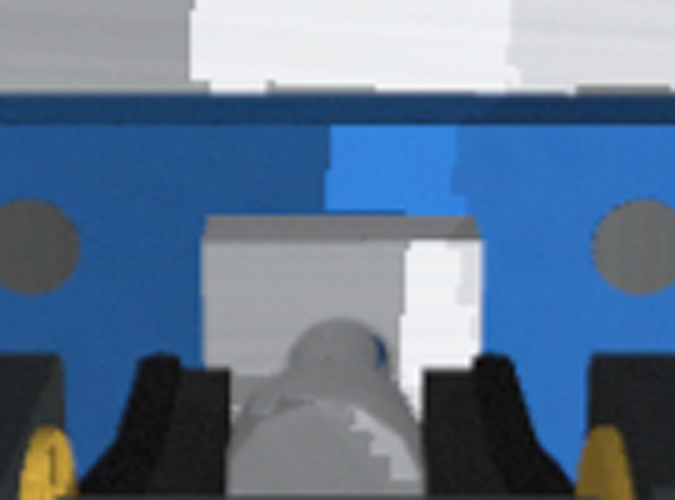

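The foot is about 6 mm inside the mandrel hole with no contact force. I continue down.

```bash
python3 -m pendant '0.01 0.003 0 0 0 0;0.02 0.003 0 0 0 0;0.03 0.003 0 0 0 0;0.04 0.003 0 0 0 0;0.05 0.003 0 0 0 0;0.05 0.003 0 0 0 0'
python3 -m pendant '0.01 0 0 0 0 0;0.02 0 0 0 0 0;0.03 0 0 0 0 0;0.04 0 0 0 0 0;0.047 0 0 0 0 0;0.047 0 0 0 0 0'
```

```text
time: 15.45
ee_pos: [0.4152, 0.0075, 0.047]
eef_rot: [-0.023, 0.707, 0.023, 0.707]
ft_force: [0.5, 0.3, -1.9]
width: 0.0187
time: 16.05
ee_pos: [0.4157, 0.0078, 0.0358]
eef_rot: [-0.023, 0.707, 0.023, 0.707]
ft_force: [-0.2, 0.7, 6.7]
width: 0.0193
```

Force rises at z=0.0358, which is where the head should seat. I press slightly, release, lift and look from above.

```bash
python3 -m pendant '0.006 0 0 0 0 0;0.01 0 0 0 0 0;0.01 0 0 0 0 0'
python3 -m pendant '0 0 0 0 0 0;0 0 0 0 0 0;-0.02 0 0 0 0 0;-0.1 0 0 0 0 0;-0.25 0 0 0 0 0;-0.45 0 0.1 0 0 0;-0.6 0 0.2 0 0 0;-0.6 0 0.27 0 0 0' -0.1
python3 - <<'E'
from h import *
st();go(.4837,.0125,.24,1.636)
E
```

```text
time: 16.35
ee_pos: [0.4166, 0.008, 0.0345]
eef_rot: [-0.023, 0.706, 0.023, 0.707]
ft_force: [-6.5, 1.8, 28.3]
width: 0.0189
time: 17.15
ee_pos: [0.4865, 0.0109, 0.1881]
eef_rot: [-0.023, 0.704, 0.021, 0.709]
ft_force: [-0.0, -0.8, 0.2]
width: 0.0392
t17.15 [0.4865 0.0109 0.1881] jaw1.633 tilt [ 0.007 -0.002] F [-0.  -0.8  0.2] w0.0392 j7 1.32
go [0.4837 0.0125 0.24  ] row -0.208 0.006 -0.009 -0.002 0.005 0.002 | rows>= 2.0 curjaw 1.633->1.636
```

```bash
python3 -m pendant '-0.2 0.006 -0.009 0 0 0;-0.2 0.006 -0.009 0 0 0;-0.2 0.006 -0.009 0 0 0;-0.2 0.006 -0.009 0 0 0'
cat >> h.py <<'E'
def pts(n,lo,hi,cx,cy,w,cam=None):
    c,im,D=cam;P=cloud(c,D);P[D<=.05]=-1
    q=P[(P[...,2]>lo)&(P[...,2]<hi)&(abs(P[...,0]-cx)<w)&(abs(P[...,1]-cy)<w)]
    if len(q)<5:print(n,"none",len(q));return
    f=(q[:,:2]*1000).astype(np.float32);rc=cv2.minAreaRect(f);print(n,len(q),"circ",np.round(cv2.minEnclosingCircle(f)[0],1),round(cv2.minEnclosingCircle(f)[1],1),"rect",np.round(rc[0],1),np.round(rc[1],1),round(rc[2],2),"zmed",q[:,2].__array__().mean().round(4))
def shot(n,f=None):
    c=cal(n);im,D=vision.camera(n)
    if f:cv2.imwrite(f"pics/{f}.png",im);np.savez(f+".npz",im=im,D=D,K=c[0],R=c[1],t=c[2])
    return c,im,D
E
python3 - <<'E'
from h import *
st();cam=shot("wrist","n1")
pts("wing",.097,.107,.4837,.0125,.04,cam);pts("cap",.082,.092,.4837,.0125,.04,cam);pts("pinhead",.04,.06,.4157,.008,.03,cam);pts("sleeve",.04,.064,.4837,.0125,.04,cam)
c=shot("top","tp");pts("pinhead top",.04,.06,.4157,.005,.02,c)
E
```

```text
time: 17.55
ee_pos: [0.4797, 0.0127, 0.2324]
eef_rot: [-0.023, 0.707, 0.022, 0.706]
ft_force: [0.7, 0.0, 0.9]
width: 0.0393
t17.55 [0.4797 0.0127 0.2324] jaw1.635 tilt [-0.001 -0.001] F [0.7 0.  0.9] w0.0393 j7 1.38
wing 784 circ [483.6  13.5] 22.4 rect [483.6  13.5] [43.9 14.1] 9.72 zmed 0.1024
cap 795 circ [482.3  13. ] 21.0 rect [481.5  13. ] [39.6 39. ] 9.2 zmed 0.0866
pinhead 321 circ [415.3   8.1] 9.9 rect [415.2   8.4] [19.1 18.7] 3.7 zmed 0.0454
sleeve 139 circ [482.7  13.5] 22.7 rect [472.9  13.8] [45.2 24.3] 88.48 zmed 0.0535
pinhead top none 0
```

The pin head top is at 0.0454, so it is home. The wing sits at (0.4836,0.0135), with relative yaw about 0.105. I grip it across, with the jaw at 1.741.

Run:
```python
from h import *
go(.4837,.013,.091,1.741)
```

```text
go [0.4837 0.013  0.091 ] row 0.565 0.001 0.017 -0.071 -0.001 0.0 | rows>= 3.0 curjaw 1.635->1.741
```

```bash
python3 -m pendant '0 0.001 0.017 -0.071 0 0;0.12 0.001 0.017 -0.071 0 0;0.25 0.001 0.017 -0.071 0 0;0.38 0.001 0.017 -0.071 0 0;0.48 0.001 0.017 -0.071 0 0;0.54 0.001 0.017 -0.071 0 0;0.565 0.001 0.017 -0.071 0 0;0.565 0.001 0.017 -0.071 0 0'
python3 -m pendant '0 0 0 0 0 0;0 0 0 0 0 0;0 0 0 0 0 0;0 0 0 0 0 0;0 0 0 0 0 0;0 0 0 0 0 0' -1 40
python3 - <<'E'
from h import *
st();print(r.read_state()["torque"])
E
```

```text
time: 18.45
ee_pos: [0.4844, 0.0137, 0.0917]
eef_rot: [-0.06, 0.705, 0.061, 0.704]
ft_force: [0.1, 0.1, -0.1]
width: 0.0391
time: 19.05
ee_pos: [0.4848, 0.0136, 0.0921]
eef_rot: [-0.061, 0.704, 0.06, 0.705]
ft_force: [-1.3, -0.3, 4.8]
width: 0.0132
t19.05 [0.4848 0.0136 0.0921] jaw1.742 tilt [ 0.001 -0.   ] F [-1.3 -0.3  4.8] w0.0132 j7 1.30
[-0.00436798  0.09283952 -0.0043383 ]
```

```bash
python3 -m pendant '0 0 0 0.067 0 0;0 0 0 0.134 0 0;0 0 0 0.2 0 0;0 0 0 0.267 0 0;0 0 0 0.333 0 0;0 0 0 0.4 0 0;0 0 0 0.467 0 0;0 0 0 0.533 0 0'
python3 -m pendant '0 0 0 0.067 0 0;0 0 0 0.134 0 0;0 0 0 0.2 0 0;0 0 0 0.267 0 0;0 0 0 0.333 0 0;0 0 0 0.4 0 0;0 0 0 0.467 0 0;0 0 0 0.537 0 0'
python3 -m pendant '0 0 0 0 0 0;0 0 0 0 0 0'
python3 - <<'E'
from h import *
st();print(r.read_state()["torque"])
c=shot("wrist","n2");plt=[pts("pinhead",.04,.06,.4157,.008,.03,c)]
E
```

```text
time: 19.85
ee_pos: [0.485, 0.0138, 0.0922]
eef_rot: [0.22, 0.672, -0.22, 0.672]
ft_force: [-0.2, 0.6, 3.6]
width: 0.0137
time: 20.65
ee_pos: [0.485, 0.0138, 0.0921]
eef_rot: [0.466, 0.532, -0.465, 0.532]
ft_force: [-0.0, -0.1, 3.2]
width: 0.0137
time: 20.85
ee_pos: [0.4849, 0.0138, 0.0921]
eef_rot: [0.464, 0.534, -0.464, 0.534]
ft_force: [0.2, 0.5, 4.6]
width: 0.0137
t20.85 [0.4849 0.0138 0.0921] jaw0.140 tilt [ 0.001 -0.   ] F [0.2 0.5 4.6] w0.0137 j7 -0.17
[ 0.06496126 -0.11405803  0.0163993 ]
pinhead 781 circ [415.5   8.8] 10.0 rect [415.5   8.8] [19.1 19.1] 51.27 zmed 0.0453
```

```bash
python3 -m pendant '-0.008 0 0 0 0 0;-0.016 0 0 0 0 0;-0.024 0 0 0 0 0;-0.032 0 0 0 0 0;-0.032 0 0 0 0 0'
python3 -m pendant '-0.01 0 0 0 0 0;-0.02 0 0 0 0 0;-0.03 0 0 0 0 0;-0.045 0 0 0 0 0;-0.06 0 0 0 0 0;-0.06 0 0 0 0 0'
python3 - <<'E'
from h import *
st();c=shot("wrist","n3");pts("pinhead",.04,.06,.4157,.008,.03,c)
E
```

```text
time: 21.4
ee_pos: [0.4846, 0.0137, 0.1]
eef_rot: [0.465, 0.533, -0.465, 0.533]
ft_force: [-0.5, 0.2, -1.5]
width: 0.0134
time: 22.0
ee_pos: [0.4849, 0.0137, 0.1154]
eef_rot: [0.465, 0.533, -0.464, 0.533]
ft_force: [-0.0, 1.5, -1.7]
width: 0.0132
t22.00 [0.4849 0.0137 0.1154] jaw0.137 tilt [ 0.001 -0.   ] F [-0.   1.5 -1.7] w0.0132 j7 -0.15
pinhead 641 circ [415.5   8.9] 9.9 rect [415.5   8.9] [19.2 19.2] 86.72 zmed 0.0454
```

The nut is free: the force is about its own weight and the pin is still home. On to the tray.

```bash
python3 -m pendant '-0.1 0 0 0 0 0;-0.2 0 0 0 0 0;-0.24 0 0 0 0 0;-0.24 0 0 0 0 0'
python3 - <<'E'
from h import *
st();go(.453,-.286,.17,.1)
E
```

```text
time: 22.45
ee_pos: [0.4853, 0.0136, 0.1756]
eef_rot: [0.465, 0.532, -0.464, 0.534]
ft_force: [0.1, 0.0, -1.1]
width: 0.0137
t22.45 [0.4853 0.0136 0.1756] jaw0.137 tilt [ 0.002 -0.001] F [ 0.1  0.  -1.1] w0.0137 j7 -0.08
go [ 0.453 -0.286  0.17 ] row 0.023 -0.291 1.17 0.024 0.001 -0.001 | rows>= 7.0 curjaw 0.137->0.100
```

```bash
python3 -m pendant '0 -0.04 0.15 0 0 0;0 -0.08 0.3 0 0 0;0 -0.12 0.45 0 0 0;0 -0.16 0.6 0 0 0;0 -0.2 0.75 0 0 0;0 -0.24 0.9 0 0 0;0 -0.27 1 0 0 0;0 -0.29 1 0 0 0'
python3 -m pendant '0 0 0.1 0 0 0;0 0 0.17 0 0 0;0 0 0.17 0 0 0'
python3 - <<'E'
from h import *
st();cam=shot("wrist","tr");c,im,D=cam
P=cloud(c,D);P[D<=.05]=-1
for n,lo,hi in(("wall",.024,.034),("floor",0.002,.008)):
    q=P[(P[...,2]>lo)&(P[...,2]<hi)&(abs(P[...,0]-.457)<.12)&(abs(P[...,1]+.34)<.14)];print(n,len(q),cv2.minAreaRect((q[:,:2]*1000).astype(np.float32)))
go(.453,-.286,.03,.1)
E
```

```text
time: 23.25
ee_pos: [0.4451, -0.2476, 0.1728]
eef_rot: [0.466, 0.532, -0.466, 0.531]
ft_force: [0.0, 0.5, -1.1]
width: 0.0134
time: 23.55
ee_pos: [0.4521, -0.288, 0.1736]
eef_rot: [0.465, 0.533, -0.465, 0.532]
ft_force: [0.1, -0.1, -1.4]
width: 0.0133
t23.55 [ 0.4521 -0.288   0.1736] jaw0.134 tilt [-0.001  0.001] F [ 0.1 -0.1 -1.4] w0.0133 j7 0.49
wall 1941 ((452.19866943359375, -280.94561767578125), (150.25303649902344, 100.39678955078125), 5.135232925415039)
floor 14165 ((468.34820556640625, -295.885986328125), (198.25161743164062, 244.82992553710938), 38.22159957885742)
go [ 0.453 -0.286  0.03 ] row 0.575 0.003 -0.0 0.024 -0.001 0.0 | rows>= 3.0 curjaw 0.136->0.100
```

View pics/tr.png

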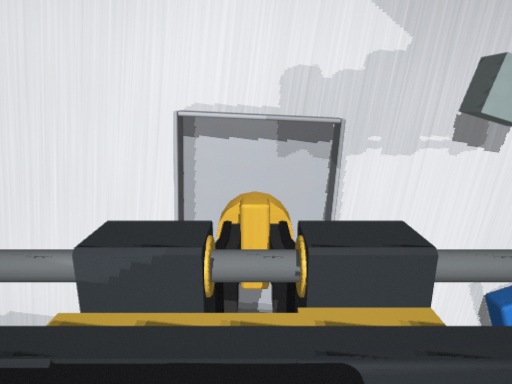

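The nut is held over the tray, whose near wall is at y about -0.231. I lower it to the floor.

```bash
python3 -m pendant '0.12 0.003 0 0 0 0;0.25 0.003 0 0 0 0;0.37 0.003 0 0 0 0;0.48 0.003 0 0 0 0;0.54 0.003 0 0 0 0;0.57 0.003 0 0 0 0;0.58 0.003 0 0 0 0;0.585 0.003 0 0 0 0'
python3 -m pendant '0.004 0 0 0 0 0;0.004 0 0 0 0 0;0.004 0 0 0 0 0'
```

```text
time: 24.4
ee_pos: [0.4541, -0.286, 0.0294]
eef_rot: [0.465, 0.533, -0.465, 0.534]
ft_force: [0.4, 0.4, -0.9]
width: 0.0138
time: 24.7
ee_pos: [0.4537, -0.2861, 0.0281]
eef_rot: [0.465, 0.533, -0.465, 0.533]
ft_force: [-0.4, 0.8, -1.5]
width: 0.0133
```

```bash
python3 -m pendant '0.004 0 0 0 0 0;0.006 0 0 0 0 0;0.006 0 0 0 0 0'
python3 -m pendant '0.004 0 0 0 0 0;0.004 0 0 0 0 0;0.004 0 0 0 0 0'
```

```text
time: 25.0
ee_pos: [0.4535, -0.286, 0.0262]
eef_rot: [0.465, 0.533, -0.465, 0.533]
ft_force: [-0.8, -0.1, 0.9]
width: 0.0135
time: 25.3
ee_pos: [0.4535, -0.286, 0.0261]
eef_rot: [0.464, 0.533, -0.465, 0.533]
ft_force: [-5.5, 2.8, 13.7]
width: 0.0135
```

```bash
python3 -m pendant '0 0 0 0 0 0;0 0 0 0 0 0;-0.02 0 0 0 0 0;-0.1 0 0 0 0 0;-0.25 0 0 0 0 0;-0.4 0 0 0 0 0;-0.55 0 0 0 0 0;-0.6 0 0 0 0 0' -0.2
python3 - <<'E'
from h import *
st();go(.485,.0135,.2,1.636);c=shot("wrist","tr2");pts("wing",.03,.042,.4535,-.286,.05,c);pts("cap",.016,.026,.4535,-.286,.05,c)
E
```

```text
time: 26.1
ee_pos: [0.455, -0.2864, 0.1792]
eef_rot: [0.465, 0.531, -0.464, 0.535]
ft_force: [0.0, -1.2, 0.1]
width: 0.0348
t26.10 [ 0.455  -0.2864  0.1792] jaw0.137 tilt [ 0.004 -0.003] F [ 0.  -1.2  0.1] w0.0348 j7 0.49
go [0.485  0.0135 0.2   ] row -0.087 0.283 -1.172 -0.999 0.004 -0.0 | rows>= 10.0 curjaw 0.137->1.636
wing 733 circ [ 432.3 -270.2] 44.7 rect [ 440.  -265.1] [29.6 88.8] 33.7 zmed 0.0364
cap 756 circ [ 453.  -283.3] 21.0 rect [ 452.9 -282.8] [38.9 39.8] 5.13 zmed 0.0208
```

The nut sits flat, with its cap top at 0.021. Back for the sleeve.

```bash
python3 -m pendant '-0.02 0.03 -0.14 -0.09 0 0;-0.05 0.07 -0.29 -0.19 0 0;-0.08 0.11 -0.43 -0.29 0 0;-0.08 0.14 -0.57 -0.39 0 0;-0.08 0.18 -0.71 -0.49 0 0;-0.08 0.22 -0.85 -0.59 0 0;-0.08 0.25 -0.97 -0.69 0 0;-0.08 0.27 -1 -0.79 0 0' 0.6
python3 - <<'E'
from h import *
st();go(.485,.0135,.2,1.636)
E
```

```text
time: 26.95
ee_pos: [0.4856, -0.0251, 0.1943]
eef_rot: [0.084, 0.702, -0.084, 0.702]
ft_force: [0.2, -0.3, -0.2]
width: 0.0694
t26.95 [ 0.4856 -0.0251  0.1943] jaw1.333 tilt [-0.001  0.001] F [ 0.2 -0.3 -0.2] w0.0694 j7 1.19
go [0.485  0.0135 0.2   ] row -0.023 0.149 -0.039 -0.202 -0.0 -0.0 | rows>= 3.0 curjaw 1.333->1.636
```

```bash
python3 -m pendant '-0.02 0.06 -0.01 -0.08 0 0;-0.02 0.12 -0.03 -0.16 0 0;-0.02 0.149 -0.039 -0.202 0 0;-0.02 0.149 -0.039 -0.202 0 0;-0.02 0.149 -0.039 -0.202 0 0'
python3 - <<'E'
from h import *
st();c=shot("wrist","s1");pts("sleeve",.06,.0685,.4837,.0125,.04,c);pts("head",.078,.086,.4837,.0125,.03,c);pts("pin",.04,.06,.4157,.008,.03,c);st();go(.4845,.0135,.042,1.636)
E
```

```text
time: 27.45
ee_pos: [0.4856, 0.0091, 0.1993]
eef_rot: [-0.018, 0.707, 0.018, 0.707]
ft_force: [-1.0, 0.1, 0.8]
width: 0.0702
t27.45 [0.4856 0.0091 0.1993] jaw1.623 tilt [-0.001  0.   ] F [-1.   0.1  0.8] w0.0702 j7 1.40
sleeve 1146 circ [483.7  13.6] 23.1 rect [483.4  13.6] [44.9 45. ] 55.6 zmed 0.0653
head 474 circ [483.4  13.8] 13.5 rect [483.3  13.7] [23.5 13.5] 3.2 zmed 0.0816
pin 396 circ [415.2   8.1] 9.8 rect [415.3   8.2] [18.9 18.6] 3.6 zmed 0.0455
t27.50 [0.4856 0.0088 0.1995] jaw1.622 tilt [-0.001  0.   ] F [ 0.1 -0.  -0.4] w0.0695 j7 1.40
go [0.4845 0.0135 0.042 ] row 0.63 0.019 -0.003 -0.009 -0.001 -0.0 | rows>= 4.0 curjaw 1.622->1.636
```

```bash
python3 -m pendant '0 0.019 -0.005 -0.009 0 0;0.15 0.019 -0.005 -0.009 0 0;0.3 0.019 -0.005 -0.009 0 0;0.42 0.019 -0.005 -0.009 0 0;0.54 0.019 -0.005 -0.009 0 0;0.6 0.019 -0.005 -0.009 0 0;0.63 0.019 -0.005 -0.009 0 0;0.63 0.019 -0.005 -0.009 0 0'
python3 -m pendant '0 0 0 0 0 0;0 0 0 0 0 0;0 0 0 0 0 0;0 0 0 0 0 0;0 0 0 0 0 0' -1 25
python3 -m pendant '-0.02 0 0 0 0 0;-0.04 0 0 0 0 0;-0.06 0 0 0 0 0;-0.1 0 0 0 0 0;-0.14 0 0 0 0 0;-0.18 0 0 0 0 0;-0.24 0 0 0 0 0;-0.24 0 0 0 0 0'
```

```text
time: 28.3
ee_pos: [0.4844, 0.0143, 0.0425]
eef_rot: [-0.024, 0.707, 0.024, 0.707]
ft_force: [0.3, 0.1, -0.1]
width: 0.0698
time: 28.8
ee_pos: [0.4847, 0.014, 0.043]
eef_rot: [-0.024, 0.706, 0.024, 0.707]
ft_force: [-1.5, -0.9, 5.9]
width: 0.045
time: 29.6
ee_pos: [0.4857, 0.0143, 0.1048]
eef_rot: [-0.024, 0.706, 0.024, 0.708]
ft_force: [0.1, -0.1, -0.5]
width: 0.0447
```

```bash
python3 -m pendant '-0.1 0 0 0 0 0;-0.2 -0.1 0 0.05 0 0;-0.24 -0.25 0 0.15 0 0;-0.24 -0.42 0 0.25 0 0;-0.24 -0.59 -0.02 0.35 0 0;-0.24 -0.75 -0.04 0.45 0 0;-0.24 -0.9 -0.06 0.55 0 0;-0.24 -1 -0.08 0.65 0 0'
python3 - <<'E'
from h import *
st();go(.460,-.371,.15,.1)
E
```

```text
time: 30.4
ee_pos: [0.4804, -0.2398, 0.1622]
eef_rot: [0.313, 0.634, -0.313, 0.634]
ft_force: [0.9, 0.6, -1.4]
width: 0.0443
t30.40 [ 0.4804 -0.2398  0.1622] jaw0.654 tilt [-0.    -0.001] F [ 0.9  0.6 -1.4] w0.0443 j7 0.87
go [ 0.46  -0.371  0.15 ] row 0.049 -0.384 0.367 0.37 0.0 0.0 | rows>= 4.0 curjaw 0.654->0.100
```

```bash
python3 -m pendant '0 -0.1 0.1 0.1 0 0;0 -0.2 0.2 0.2 0 0;0 -0.3 0.3 0.3 0 0;0 -0.384 0.367 0.37 0 0;0 -0.384 0.367 0.37 0 0;0 -0.384 0.367 0.37 0 0'
python3 - <<'E'
from h import *
st();go(.460,-.371,.0175,.1)
E
```

```text
time: 31.0
ee_pos: [0.462, -0.368, 0.1621]
eef_rot: [0.472, 0.527, -0.472, 0.526]
ft_force: [1.1, 0.9, -1.2]
width: 0.0445
t31.00 [ 0.462  -0.368   0.1621] jaw0.109 tilt [-0.     0.001] F [ 1.1  0.9 -1.2] w0.0445 j7 0.54
go [ 0.46   -0.371   0.0175] row 0.579 -0.009 0.012 0.006 -0.001 0.0 | rows>= 3.0 curjaw 0.109->0.100
```

```bash
python3 -m pendant '0.12 0 0.01 0 0 0;0.25 0 0.01 0 0 0;0.37 0 0.01 0 0 0;0.47 0 0.01 0 0 0;0.53 0 0.01 0 0 0;0.56 0 0.01 0 0 0;0.575 0 0.01 0 0 0;0.58 0 0.01 0 0 0'
python3 -m pendant '0.004 0 0 0 0 0;0.008 0 0 0 0 0;0.008 0 0 0 0 0;0.008 0 0 0 0 0'
python3 -m pendant '0.003 0 0 0 0 0;0.006 0 0 0 0 0;0.006 0 0 0 0 0'
```

```text
time: 31.8
ee_pos: [0.4631, -0.3706, 0.0183]
eef_rot: [0.472, 0.526, -0.472, 0.527]
ft_force: [0.7, 0.1, -1.3]
width: 0.0443
time: 32.2
ee_pos: [0.4626, -0.3706, 0.0159]
eef_rot: [0.472, 0.526, -0.472, 0.527]
ft_force: [-0.6, -0.7, -1.0]
width: 0.0447
time: 32.5
ee_pos: [0.4626, -0.3706, 0.015]
eef_rot: [0.472, 0.526, -0.472, 0.527]
ft_force: [-3.2, 2.7, 9.6]
width: 0.0443
```

```bash
python3 -m pendant '0 0 0 0 0 0;0 0 0 0 0 0;0 0 0 0 0 0;-0.1 0 0 0 0 0;-0.25 0 0 0 0 0;-0.4 0 0 0 0 0;-0.55 0 0 0 0 0;-0.65 0 0 0 0 0' 0.6
python3 - <<'E'
from h import *
st();cam=shot("top","t3");c,im,D=cam
pts("nut",.016,.045,.453,-.288,.04,cam);pts("sleeve",.03,.045,.4626,-.373,.04,cam)
P=cloud(c,D);P[D<=0]=-1;hsv=cv2.cvtColor(im,cv2.COLOR_BGR2HSV)
m=((P[...,2]>.007)&(P[...,2]<.016)&(P[...,1]>.1)&(P[...,0]>.25)&(P[...,0]<.75)).astype(np.uint8)
n,l,s,ce=cv2.connectedComponentsWithStats(m)
for i in range(1,n):
    if s[i,4]>40:
        f=(P[l==i][:,:2]*1000).astype(np.float32);print(s[i],cv2.minEnclosingCircle(f),"sat",hsv[l==i][:,1].mean())
E
```

```text
time: 33.3
ee_pos: [0.4632, -0.3707, 0.1794]
eef_rot: [0.472, 0.525, -0.472, 0.527]
ft_force: [0.3, 0.1, 0.4]
width: 0.0696
t33.30 [ 0.4632 -0.3707  0.1794] jaw0.109 tilt [ 0.002 -0.002] F [0.3 0.1 0.4] w0.0696 j7 0.55
nut 149 circ [ 453.1 -289.4] 22.6 rect [ 453.4 -288.9] [38.7 37.7] 50.9 zmed 0.0289
sleeve 111 circ [ 461.5 -373.9] 23.2 rect [ 461.5 -373.5] [43.9 42.6] 89.74 zmed 0.0379
[101 121  72  31 418] ((702.02734375, 434.57342529296875), 124.75836181640625) sat 30.045454545454547
[ 59 139   4  27  46] ((648.2877197265625, 675.9705810546875), 42.36198806762695) sat 227.02173913043478
[150 172  16  16 122] ((559.45654296875, 362.4403991699219), 25.980871200561523) sat 15.721311475409836
[128 201  17  16 128] ((468.6189880371094, 426.3077392578125), 25.821304321289062) sat 191.390625
[149 220  17  17 126] ((407.3671875, 357.2048645019531), 26.053327560424805) sat 15.984126984126984
[124 232  17  17 131] ((369.78460693359375, 434.7883605957031), 25.766902923583984) sat 195.93893129770993
[187 238  17  16 127] ((354.0234680175781, 237.8883819580078), 25.32105255126953) sat 141.58267716535434
[ 51 257   4  23  41] ((283.3302001953125, 675.4974365234375), 33.171966552734375) sat 222.0487804878049
```

Ring 2 has been knocked to about (0.407,0.357), and the nut and sleeve are flat in the tray. I go to ring 1.

```bash
python3 -m pendant '-0.03 0.02 -0.15 0 0 0;-0.06 0.04 -0.32 0 0 0;-0.08 0.06 -0.5 0 0 0;-0.08 0.08 -0.68 0 0 0;-0.08 0.1 -0.85 0 0 0;-0.08 0.12 -1 -0.06 0 0;-0.08 0.12 -1 -0.16 0 0'
python3 -m pendant '0 0.02 -0.18 -0.1 0 0;0 0.04 -0.36 -0.2 0 0;0 0.06 -0.54 -0.3 0 0;0 0.08 -0.72 -0.4 0 0;0 0.1 -0.88 -0.5 0 0;0 0.12 -1 -0.6 0 0;0 0.12 -1 -0.6 0 0'
python3 - <<'E'
from h import *
st();go(.5595,.366,.2,1.636)
E
```

```text
time: 34.05
ee_pos: [0.4657, -0.113, 0.1969]
eef_rot: [0.403, 0.581, -0.402, 0.582]
ft_force: [-0.2, -1.3, 0.1]
width: 0.0697
time: 34.75
ee_pos: [0.407, 0.1305, 0.1967]
eef_rot: [0.11, 0.698, -0.11, 0.699]
ft_force: [1.2, 0.2, 0.5]
width: 0.0696
t34.75 [0.407  0.1305 0.1967] jaw1.260 tilt [ 0.001 -0.   ] F [1.2 0.2 0.5] w0.0696 j7 0.94
go [0.5595 0.366  0.2   ] row -0.013 1.083 0.292 -0.251 0.001 -0.0 | rows>= 6.0 curjaw 1.260->1.636
```

```bash
python3 -m pendant '0 0.16 0.05 -0.05 0 0;0 0.32 0.09 -0.1 0 0;0 0.48 0.14 -0.15 0 0;0 0.64 0.19 -0.2 0 0;0 0.8 0.24 -0.251 0 0;0 0.93 0.27 -0.251 0 0;0 1 0.292 -0.251 0 0;0 1 0.292 -0.251 0 0'
cat >> h.py <<'E'
def ring(x,y,w=.05):
    cam=shot("wrist","ring");c,im,D=cam;P=cloud(c,D);P[D<=.05]=-1
    m=(P[...,2]>.008)&(P[...,2]<.0155)&(np.hypot(P[...,0]-x,P[...,1]-y)<w)
    s=cv2.cvtColor(im,cv2.COLOR_BGR2HSV)[...,1];f=(P[m][:,:2]*1000).astype(np.float32);print("ring",len(f),cv2.minEnclosingCircle(f),"z",P[m][:,2].mean(),"sat",s[m].mean())
E
python3 - <<'E'
from h import *
st();ring(.5595,.366);st();go(.5595,.366,.2,1.636)
E
```

```text
time: 35.55
ee_pos: [0.5568, 0.3422, 0.195]
eef_rot: [-0.019, 0.708, 0.02, 0.706]
ft_force: [-0.3, -0.2, -0.4]
width: 0.0696
t35.55 [0.5568 0.3422 0.195 ] jaw1.625 tilt [-0.002  0.001] F [-0.3 -0.2 -0.4] w0.0696 j7 0.67
ring 1211 ((558.838134765625, 367.0699768066406), 25.811447143554688) z 0.011351216995496051 sat 7.117258464079273
t35.60 [0.5565 0.3409 0.1953] jaw1.625 tilt [-0.002 -0.   ] F [ 1.  -0.  -0.2] w0.0698 j7 0.67
go [0.5595 0.366  0.2   ] row -0.019 0.1 0.018 -0.007 -0.001 -0.0 | rows>= 1.0 curjaw 1.625->1.636
```

```bash
python3 -m pendant '0 0.103 0.016 -0.007 0 0;0.15 0.103 0.016 -0.007 0 0;0.3 0.103 0.016 -0.007 0 0;0.45 0.103 0.016 -0.007 0 0;0.58 0.103 0.016 -0.007 0 0;0.68 0.103 0.016 -0.007 0 0;0.74 0.103 0.016 -0.007 0 0;0.755 0.103 0.016 -0.007 0 0'
python3 -m pendant '0.003 0 0 0 0 0;0.006 0 0 0 0 0;0.006 0 0 0 0 0'
python3 -m pendant '0 0 0 0 0 0;0 0 0 0 0 0;0 0 0 0 0 0;0 0 0 0 0 0;0 0 0 0 0 0' -1 25
python3 - <<'E'
from h import *
st();ring(.5595,.367)
E
```

```text
time: 36.4
ee_pos: [0.5588, 0.3647, 0.0063]
eef_rot: [-0.023, 0.707, 0.022, 0.706]
ft_force: [-0.4, -0.5, 1.0]
width: 0.0696
time: 36.7
ee_pos: [0.5596, 0.3668, 0.0075]
eef_rot: [-0.022, 0.706, 0.023, 0.707]
ft_force: [-0.4, -0.4, -0.2]
width: 0.0696
time: 37.2
ee_pos: [0.5592, 0.3665, 0.0065]
eef_rot: [-0.023, 0.707, 0.023, 0.707]
ft_force: [0.3, -0.1, 2.2]
width: 0.0501
t37.20 [0.5592 0.3665 0.0065] jaw1.636 tilt [0. 0.] F [ 0.3 -0.1  2.2] w0.0501 j7 0.56
ring 3521 ((550.8040771484375, 366.45916748046875), 34.079811096191406) z 0.011466721137766117 sat 9.052257881283726
```

```bash
python3 -m pendant '-0.05 0 0 0 0 0;-0.1 0 0 0 0 0;-0.2 0 0 0 0 0;-0.35 0 0 0 0 0;-0.5 0 0 0 0 0;-0.6 0 0 0 0 0;-0.6 0 0 0 0 0'
python3 - <<'E'
from h import *
st();go(.4842,.0138,.15,1.636)
E
```

```text
time: 37.95
ee_pos: [0.5601, 0.3682, 0.1618]
eef_rot: [-0.022, 0.705, 0.024, 0.709]
ft_force: [0.6, 0.4, -0.5]
width: 0.05
t37.95 [0.5601 0.3682 0.1618] jaw1.636 tilt [0.005 0.004] F [ 0.6  0.4 -0.5] w0.0500 j7 0.63
go [0.4842 0.0138 0.15  ] row 0.04 -1.395 -0.395 -0.0 0.004 -0.002 | rows>= 8.0 curjaw 1.636->1.636
```

```bash
python3 -m pendant '0 -0.15 -0.04 0 0 0;0 -0.3 -0.08 0 0 0;0 -0.46 -0.13 0 0 0;0 -0.62 -0.17 0 0 0;0 -0.78 -0.22 0 0 0;0 -0.9 -0.25 0 0 0;0 -1 -0.28 0 0 0;0 -1 -0.28 0 0 0'
python3 - <<'E'
from h import *
st();go(.4842,.0138,.13,1.636)
E
```

```text
time: 38.75
ee_pos: [0.5051, 0.108, 0.1558]
eef_rot: [-0.022, 0.707, 0.02, 0.706]
ft_force: [-0.6, 0.0, -0.5]
width: 0.0499
t38.75 [0.5051 0.108  0.1558] jaw1.630 tilt [-0.001 -0.003] F [-0.6  0.  -0.5] w0.0499 j7 1.04
go [0.4842 0.0138 0.13  ] row 0.104 -0.371 -0.106 -0.004 -0.001 0.002 | rows>= 2.0 curjaw 1.630->1.636
```

```bash
python3 -m pendant '0 -0.1 -0.03 -0.004 0 0;0.03 -0.2 -0.06 -0.004 0 0;0.06 -0.3 -0.09 -0.004 0 0;0.1 -0.371 -0.106 -0.004 0 0;0.1 -0.371 -0.106 -0.004 0 0;0.1 -0.371 -0.106 -0.004 0 0;0.1 -0.371 -0.106 -0.004 0 0'
python3 - <<'E'
from h import *
st();c=shot("wrist","p1");st();go(.4842,.0138,.1,1.636);cv2.imwrite("pics/p1.png",cv2.resize(c[1][100:290,130:380],None,fx=3,fy=3))
E
```

```text
time: 39.45
ee_pos: [0.4852, 0.0197, 0.1318]
eef_rot: [-0.026, 0.706, 0.026, 0.707]
ft_force: [-1.2, 0.7, -0.7]
width: 0.0498
t39.45 [0.4852 0.0197 0.1318] jaw1.643 tilt [0.001 0.   ] F [-1.2  0.7 -0.7] w0.0498 j7 1.25
t39.50 [0.4852 0.0196 0.1318] jaw1.643 tilt [0.001 0.   ] F [ 0.   0.2 -1.3] w0.0501 j7 1.25
go [0.4842 0.0138 0.1   ] row 0.127 -0.023 -0.006 0.005 0.001 -0.0 | rows>= 1.0 curjaw 1.643->1.636
```

View pics/p1.png

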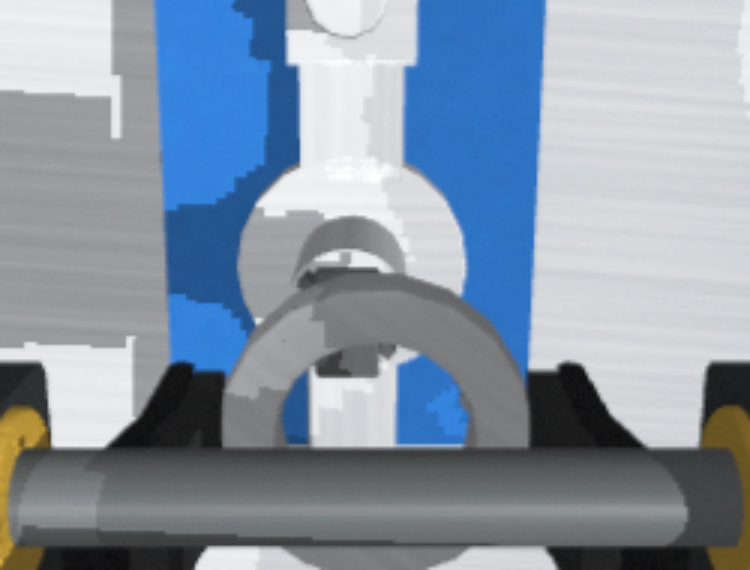

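The ring is level in the jaws, above and 6 mm to the right of the post head. I correct that, go down to just above the head and look again.

```bash
python3 -m pendant '0 -0.024 -0.006 0.005 0 0;0.05 -0.024 -0.006 0.005 0 0;0.1 -0.024 -0.006 0.005 0 0;0.15 -0.024 -0.006 0.005 0 0;0.155 -0.024 -0.006 0.005 0 0;0.155 -0.024 -0.006 0.005 0 0'
python3 - <<'E'
from h import *
st();c=shot("wrist","p2");cv2.imwrite("pics/p2.png",cv2.resize(c[1][100:290,130:380],None,fx=3,fy=3))
E
```

```text
time: 40.1
ee_pos: [0.4835, 0.0125, 0.092]
eef_rot: [-0.022, 0.707, 0.023, 0.706]
ft_force: [0.5, -0.1, -0.5]
width: 0.0497
t40.10 [0.4835 0.0125 0.092 ] jaw1.635 tilt [-0.001  0.001] F [ 0.5 -0.1 -0.5] w0.0497 j7 1.21
```

I've used up the viewable pictures, so I go on by numbers and force.

```bash
python3 -m pendant '0 0.005 0.003 0 0 0;0 0.005 0.003 0 0 0;0.02 0.005 0.003 0 0 0;0.04 0.005 0.003 0 0 0;0.05 0.005 0.003 0 0 0;0.05 0.005 0.003 0 0 0'
python3 - <<'E'
from h import *
st()
E
```

```text
time: 40.75
ee_pos: [0.4842, 0.0133, 0.0795]
eef_rot: [-0.022, 0.707, 0.022, 0.706]
ft_force: [-0.2, -0.2, -1.0]
width: 0.0504
t40.75 [0.4842 0.0133 0.0795] jaw1.634 tilt [-0.001  0.   ] F [-0.2 -0.2 -1. ] w0.0504 j7 1.19
```

```bash
python3 -m pendant '0.01 0.001 0 0 0 0;0.02 0.001 0 0 0 0;0.03 0.001 0 0 0 0;0.03 0.001 0 0 0 0'
python3 -m pendant '0.02 0 0 0 0 0;0.04 0 0 0 0 0;0.06 0 0 0 0 0;0.08 0 0 0 0 0;0.1 0 0 0 0 0;0.11 0 0 0 0 0;0.11 0 0 0 0 0'
```

```text
time: 41.15
ee_pos: [0.4843, 0.0136, 0.0722]
eef_rot: [-0.022, 0.707, 0.022, 0.707]
ft_force: [0.0, -0.4, -0.4]
width: 0.0506
time: 41.85
ee_pos: [0.4843, 0.0137, 0.0447]
eef_rot: [-0.022, 0.707, 0.022, 0.707]
ft_force: [0.6, -0.7, -0.4]
width: 0.0499
```

```bash
python3 -m pendant '0.01 0 0 0 0 0;0.018 0 0 0 0 0;0.022 0 0 0 0 0;0.022 0 0 0 0 0'
python3 -m pendant '0 0 0 0 0 0;0 0 0 0 0 0;0 0 0 0 0 0;-0.05 0 0 0 0 0;-0.2 0 0 0 0 0;-0.4 0 0 0 0 0;-0.6 0 0 0 0 0;-0.64 0 0 0 0 0' 0.4
python3 - <<'E'
from h import *
st();cam=shot("wrist","p3");pts("ring top",.04,.049,.4837,.0135,.035,cam);pts("head",.078,.086,.4837,.0125,.03,cam);pts("pin",.04,.06,.4157,.008,.03,cam)
cam=shot("top","t4");c,im,D=cam;P=cloud(c,D);P[D<=0]=-1;s=cv2.cvtColor(im,cv2.COLOR_BGR2HSV)[...,1]
m=((P[...,2]>.007)&(P[...,2]<.016)&(P[...,1]>.15)&(P[...,0]>.25)&(P[...,0]<.62)).astype(np.uint8)
n,l,st_,ce=cv2.connectedComponentsWithStats(m)
for i in range(1,n):
    if st_[i,4]>40:print(cv2.minEnclosingCircle((P[l==i][:,:2]*1000).astype(np.float32)),s[l==i].mean())
go(.409,.3605,.2,.1)
E
```

```text
time: 42.25
ee_pos: [0.4845, 0.0136, 0.0394]
eef_rot: [-0.022, 0.707, 0.022, 0.707]
ft_force: [0.9, -0.2, -1.2]
width: 0.0505
time: 43.05
ee_pos: [0.4867, 0.0148, 0.2051]
eef_rot: [-0.023, 0.704, 0.022, 0.709]
ft_force: [0.4, 0.2, 0.1]
width: 0.0607
t43.05 [0.4867 0.0148 0.2051] jaw1.635 tilt [ 0.007 -0.001] F [0.4 0.2 0.1] w0.0607 j7 1.34
ring top 1232 circ [484.5  13.8] 25.9 rect [484.7  13.6] [51.  50.7] 4.83 zmed 0.0435
head 451 circ [483.6  13.7] 13.3 rect [483.6  13.3] [24.1 13.5] 4.06 zmed 0.0816
pin 384 circ [415.4   8. ] 9.9 rect [415.4   8.2] [19.1 18.9] 3.57 zmed 0.0456
((454.1427001953125, 675.3319091796875), 54.89783477783203) 220.9322033898305
((470.04315185546875, 570.0877685546875), 42.19490051269531) 209.41463414634146
((468.258544921875, 426.23504638671875), 25.430463790893555) 197.128
((408.34417724609375, 356.9561462402344), 25.989654541015625) 16.076923076923077
((369.8155517578125, 435.2689208984375), 26.595239639282227) 199.55371900826447
((353.89678955078125, 237.55833435058594), 25.48434066772461) 144.86614173228347
go [0.409  0.3605 0.2   ] row 0.003 1.404 -0.219 1.022 0.003 -0.001 | rows>= 11.0 curjaw 1.634->0.100
```

Ring 1 is flat on the flange, with its top at 0.0435. Now ring 2.

```bash
python3 -m pendant '0 0.16 -0.02 0.09 0 0;0 0.32 -0.05 0.18 0 0;0 0.48 -0.07 0.28 0 0;0 0.64 -0.1 0.38 0 0;0 0.8 -0.12 0.47 0 0;0 0.92 -0.14 0.57 0 0;0 1 -0.16 0.66 0 0;0 1 -0.2 0.75 0 0' 0.6
python3 - <<'E'
from h import *
st();go(.4085,.3605,.2,.1)
E
```

```text
time: 43.95
ee_pos: [0.4166, 0.2632, 0.1982]
eef_rot: [0.352, 0.614, -0.353, 0.612]
ft_force: [-0.3, -0.8, 0.5]
width: 0.0695
t43.95 [0.4166 0.2632 0.1982] jaw0.527 tilt [-0.003  0.002] F [-0.3 -0.8  0.5] w0.0695 j7 -0.28
go [0.4085 0.3605 0.2   ] row -0.007 0.168 -0.353 0.285 -0.002 0.002 | rows>= 3.0 curjaw 0.527->0.100
```

```bash
python3 -m pendant '0 0.05 -0.1 0.09 0 0;0 0.1 -0.2 0.18 0 0;0 0.14 -0.3 0.27 0 0;0 0.168 -0.353 0.285 0 0;0 0.168 -0.353 0.285 0 0;0 0.168 -0.353 0.285 0 0;0 0.168 -0.353 0.285 0 0'
python3 - <<'E'
from h import *
st();ring(.4085,.3605,.04);st();go(.4085,.3605,.005,.1)
E
```

```text
time: 44.65
ee_pos: [0.4109, 0.3561, 0.1988]
eef_rot: [0.474, 0.524, -0.475, 0.524]
ft_force: [-0.0, 0.8, 0.1]
width: 0.0695
t44.65 [0.4109 0.3561 0.1988] jaw0.100 tilt [-0.001 -0.001] F [-0.   0.8  0.1] w0.0695 j7 -0.93
ring 1202 ((407.12664794921875, 362.7224426269531), 25.7960262298584) z 0.011528344446002268 sat 7.704658901830283
t44.70 [0.4111 0.3561 0.199 ] jaw0.099 tilt [-0.    -0.001] F [-0.  -0.2 -0.2] w0.0696 j7 -0.93
go [0.4085 0.3605 0.005 ] row 0.776 -0.008 -0.019 -0.0 0.001 0.0 | rows>= 4.0 curjaw 0.099->0.100
```

```bash
python3 -m pendant '0 -0.012 -0.025 0 0 0;0.15 -0.012 -0.025 0 0 0;0.3 -0.012 -0.025 0 0 0;0.45 -0.012 -0.025 0 0 0;0.58 -0.012 -0.025 0 0 0;0.68 -0.012 -0.025 0 0 0;0.75 -0.012 -0.025 0 0 0;0.775 -0.012 -0.025 0 0 0'
python3 -m pendant '0.003 0 0 0 0 0;0.003 0 0 0 0 0;0.003 0 0 0 0 0'
python3 -m pendant '0 0 0 0 0 0;0 0 0 0 0 0;0 0 0 0 0 0;0 0 0 0 0 0;0 0 0 0 0 0' -1 25
python3 -m pendant '-0.05 0 0 0 0 0;-0.1 0 0 0 0 0;-0.2 0 0 0 0 0;-0.35 0 0 0 0 0;-0.5 0 0 0 0 0;-0.6 0 0 0 0 0;-0.6 0 0 0 0 0'
python3 - <<'E'
from h import *
st();go(.4842,.0138,.15,1.636)
E
```

```text
time: 45.5
ee_pos: [0.4065, 0.3627, 0.0044]
eef_rot: [0.474, 0.525, -0.475, 0.524]
ft_force: [-0.1, -0.0, 0.3]
width: 0.0695
time: 45.8
ee_pos: [0.4077, 0.3638, 0.0062]
eef_rot: [0.475, 0.524, -0.474, 0.525]
ft_force: [-0.5, 0.2, 0.5]
width: 0.0697
time: 46.3
ee_pos: [0.4072, 0.3633, 0.0052]
eef_rot: [0.474, 0.524, -0.474, 0.525]
ft_force: [-0.4, -0.7, 3.2]
width: 0.0506
time: 47.0
ee_pos: [0.4081, 0.365, 0.1595]
eef_rot: [0.476, 0.524, -0.472, 0.525]
ft_force: [0.3, 0.3, -1.7]
width: 0.0502
t47.00 [0.4081 0.365  0.1595] jaw0.101 tilt [0.005 0.003] F [ 0.3  0.3 -1.7] w0.0502 j7 -0.98
go [0.4842 0.0138 0.15  ] row 0.035 0.161 1.429 -1.024 0.001 -0.004 | rows>= 11.0 curjaw 0.101->1.636
```

```bash
python3 -m pendant '0 0.02 0.16 -0.09 0 0;0 0.04 0.32 -0.19 0 0;0 0.06 0.48 -0.29 0 0;0 0.08 0.64 -0.39 0 0;0 0.1 0.8 -0.49 0 0;0 0.12 0.92 -0.59 0 0;0 0.14 1 -0.69 0 0;0 0.16 1 -0.79 0 0'
python3 - <<'E'
from h import *
st();go(.4842,.0138,.13,1.636)
E
```

```text
time: 47.8
ee_pos: [0.4724, 0.1146, 0.1546]
eef_rot: [0.121, 0.697, -0.123, 0.696]
ft_force: [-0.5, 0.4, -0.6]
width: 0.0502
t47.80 [0.4724 0.1146 0.1546] jaw1.225 tilt [-0.001 -0.002] F [-0.5  0.4 -0.6] w0.0502 j7 0.65
go [0.4842 0.0138 0.13  ] row 0.099 -0.363 0.181 -0.274 -0.0 0.002 | rows>= 3.0 curjaw 1.225->1.636
```

```bash
python3 -m pendant '0 -0.12 0.06 -0.09 0 0;0.03 -0.24 0.12 -0.18 0 0;0.06 -0.33 0.17 -0.274 0 0;0.095 -0.363 0.181 -0.274 0 0;0.095 -0.363 0.181 -0.274 0 0;0.095 -0.363 0.181 -0.274 0 0;0.095 -0.363 0.181 -0.274 0 0'
python3 -m pendant '0 0 0 0 0 0;0 0 0 0 0 0'
python3 - <<'E'
from h import *
st();go(.4842,.0138,.092,1.636)
E
```

```text
time: 48.5
ee_pos: [0.4836, 0.0194, 0.1318]
eef_rot: [-0.023, 0.706, 0.023, 0.707]
ft_force: [-0.3, -0.1, -0.2]
width: 0.0504
time: 48.7
ee_pos: [0.4837, 0.0185, 0.1316]
eef_rot: [-0.023, 0.707, 0.023, 0.707]
ft_force: [0.3, -1.0, 0.1]
width: 0.0504
t48.70 [0.4837 0.0185 0.1316] jaw1.636 tilt [ 0.001 -0.   ] F [ 0.3 -1.   0.1] w0.0504 j7 1.19
go [0.4842 0.0138 0.092 ] row 0.158 -0.019 0.001 -0.0 0.0 0.0 | rows>= 1.0 curjaw 1.636->1.636
```

```bash
python3 -m pendant '0 -0.017 0.001 0 0 0;0.05 -0.017 0.001 0 0 0;0.1 -0.017 0.001 0 0 0;0.15 -0.017 0.001 0 0 0;0.155 -0.017 0.001 0 0 0;0.155 -0.017 0.001 0 0 0;0.155 -0.017 0.001 0 0 0'
python3 - <<'E'
from h import *
st();go(.4842,.0138,.0785,1.636)
E
```

```text
time: 49.4
ee_pos: [0.4843, 0.0139, 0.0928]
eef_rot: [-0.023, 0.707, 0.023, 0.707]
ft_force: [0.7, 0.5, -0.2]
width: 0.0504
t49.40 [0.4843 0.0139 0.0928] jaw1.635 tilt [0. 0.] F [ 0.7  0.5 -0.2] w0.0504 j7 1.15
go [0.4842 0.0138 0.0785] row 0.057 -0.0 -0.0 -0.001 0.0 -0.0 | rows>= 1.0 curjaw 1.635->1.636
```

```bash
python3 -m pendant '0.02 0 0 0 0 0;0.04 0 0 0 0 0;0.057 0 0 0 0 0;0.057 0 0 0 0 0'
python3 -m pendant '0.01 0 0 0 0 0;0.02 0 0 0 0 0;0.03 0 0 0 0 0;0.03 0 0 0 0 0'
```

```text
time: 49.8
ee_pos: [0.4837, 0.0135, 0.0776]
eef_rot: [-0.023, 0.707, 0.023, 0.706]
ft_force: [0.0, -0.5, -0.9]
width: 0.0503
time: 50.2
ee_pos: [0.4839, 0.0135, 0.0705]
eef_rot: [-0.023, 0.707, 0.023, 0.707]
ft_force: [-0.5, -0.2, -0.4]
width: 0.0505
```

```bash
python3 -m pendant '0.02 0 0 0 0 0;0.04 0 0 0 0 0;0.06 0 0 0 0 0;0.075 0 0 0 0 0;0.082 0 0 0 0 0;0.082 0 0 0 0 0'
python3 -m pendant '0 0 0 0 0 0;0 0 0 0 0 0;0 0 0 0 0 0;-0.05 0 0 0 0 0;-0.2 0 0 0 0 0;-0.4 0 0 0 0 0;-0.6 0 0 0 0 0;-0.64 0 0 0 0 0' 0.4
python3 -m pendant '0 0 0 0 0 0;0 0 0 0 0 0'
python3 - <<'E'
from h import *
st();cam=shot("wrist","f1");c,im,D=cam;pts("ring2 top",.05,.062,.4837,.0135,.035,cam);pts("head",.078,.086,.4837,.0125,.03,cam);pts("pin",.04,.06,.4157,.008,.02,cam);pts("stud",.066,.076,.5515,.0175,.02,cam)
P=cloud(c,D);q=P[(P[...,2]>.05)&(P[...,2]<.062)&(np.hypot(P[...,0]-.4842,P[...,1]-.0138)<.03)];A=np.c_[q[:,:2]-q[:,:2].mean(0),np.ones(len(q))];print("plane",np.linalg.lstsq(A,q[:,2],rcond=None)[0])
cam=shot("top","f2");c,im,D=cam;P=cloud(c,D);P[D<=0]=-1;s=cv2.cvtColor(im,cv2.COLOR_BGR2HSV)[...,1]
pts("nut cap",.016,.045,.453,-.288,.04,cam);pts("sleeve",.03,.045,.4626,-.373,.04,cam);pts("offcut",.022,.036,.474,.275,.03,cam)
m=((P[...,2]>.007)&(P[...,2]<.016)&(P[...,1]>-.7)&(P[...,0]>.2)&(P[...,0]<.8)).astype(np.uint8)
n,l,st_,ce=cv2.connectedComponentsWithStats(m)
for i in range(1,n):
    if st_[i,4]>60:print(np.round(cv2.minEnclosingCircle((P[l==i][:,:2]*1000).astype(np.float32))[0]),st_[i,4],s[l==i].mean().round())
E
```

```text
time: 50.8
ee_pos: [0.484, 0.0137, 0.05]
eef_rot: [-0.023, 0.707, 0.023, 0.707]
ft_force: [-1.0, 0.2, -0.7]
width: 0.0506
time: 51.6
ee_pos: [0.4863, 0.0149, 0.2158]
eef_rot: [-0.023, 0.704, 0.023, 0.709]
ft_force: [-0.2, 0.3, -0.6]
width: 0.061
time: 51.8
ee_pos: [0.4836, 0.0132, 0.2097]
eef_rot: [-0.023, 0.707, 0.022, 0.706]
ft_force: [-0.5, -1.2, 0.5]
width: 0.0607
t51.80 [0.4836 0.0132 0.2097] jaw1.634 tilt [-0.001 -0.001] F [-0.5 -1.2  0.5] w0.0607 j7 1.30
ring2 top 1440 circ [484.5  13.7] 25.8 rect [484.4  13.7] [51.  50.9] 40.25 zmed 0.0554
head 441 circ [483.6  13.6] 13.1 rect [483.5  12. ] [23.9 15.5] 4.08 zmed 0.0815
pin 368 circ [415.1   7.9] 9.8 rect [415.    7.8] [18.6 19.3] 3.59 zmed 0.0455
stud 69 circ [549.   18.3] 6.2 rect [546.8  18.4] [12.5  4.9] 87.55 zmed 0.0701
plane [0.00443633 0.00108585 0.05544103]
nut cap 150 circ [ 452.3 -288.9] 22.1 rect [ 453.5 -288.6] [37.4 39.5] 44.72 zmed 0.0287
sleeve 110 circ [ 462. -374.] 22.9 rect [ 461.6 -373.5] [44.4 42.8] 89.19 zmed 0.0374
offcut 51 circ [474.4 280.5] 14.0 rect [474.6 280.9] [21.6 21.1] 75.17 zmed 0.0284
[706. 448.] 428 26.0
[693.  40.] 99 17.0
[468. 427.] 123 196.0
[370. 435.] 130 201.0
[354. 238.] 132 142.0
```

```bash
python3 -c "
from bench import close_job
print(close_job())"
```

```text
the job is handed in; nothing more can be done
None
```

I did the job in the order asked and handed it in at about 52 s. I led the mandrel round by its stud until its arm hole lined up with the stand hole, then pushed the index pin home. Next I turned the nut clockwise by 1.6 rad and lifted it off. I stood the nut, then the sleeve, about 85 mm apart on the tray floor. Last, I loaded the two steel rings I found on the bench onto the post; one had been knocked aside along the way, so I located it again first.

Last checks:
- **Alignment:** mandrel yaw 0.0654 rad against plate yaw 0.0656 rad, measured before the pin went in.
- **Pin:** head top at 45.5 mm, where 46 mm is fully home.
- **Mandrel:** head top at 81.5 mm, so it is seated.
- **Rings:** upper ring's top face at 55.4 mm (56 mm expected), flat to 0.005 rad.
- **Tray:** nut and sleeve were both flat on the floor when last seen.
- **Bystanders:** the coloured look-alikes had not moved. The offcut read about 5 mm from a rough first reading, and nothing was near it. I did not compare the other tools one by one.

**Disagreements:**
- The top and wrist cameras differed by about 4 mm in y. I used the wrist camera's values, which matched the grips.
- The first turn of the mandrel stopped about 0.085 rad short, so I corrected it before fitting the pin.
- The 16-picture limit ran out before the first ring went over the post, so everything after that was checked by depth readings and force only.

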